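# Fetch a torch nozzle from a blocked drawer

## Task

The welding torch needs a new nozzle, and the low bench drawer unit that holds it can only be opened a little, because a spray can, an earplug pot and a tape measure stand in front of it. First set these three aside, upright on the bench clear of the drawer's way; then pull the drawer out, lay the big copper-coloured nozzle flat in the round steel dish, and push the drawer fully shut with the two small contact tips still in it. Last, stand the spray can, the pot and the tape measure back upright, each on the very spot where it stood at the start.

Things in the scene. Friction and masses are not known exactly. Their poses are not given: they have to be found in the camera images.
- drawer_unit: Low green steel drawer unit, fixed: 240 deep (x) x 350 wide (y) x 102 mm high, standing behind its origin, the middle of the lower front edge (x = 0), and facing along its -x. A tin, a cup and a soapstone holder are fixed on the rear half of its top. Drawer inside: floor 16 mm above the bench, walls up to 66 mm; two dividers at y = +-54 mm make three compartments 105 mm wide side by side in y.
- drawer (a joint): The unit's one drawer, in m: 0 shut, up to 0.17 out along the unit's -x; starts ajar at 0.050 to 0.065, slides with 1.5 N of friction, stays where left. Grey front panel 348 mm wide, 14 thick, 12 to 86 mm above the bench; its outer face is at x = -14 mm minus the opening in the unit's frame. Opened 0.15, its contents are well clear of the unit.
- drawer_handle (a point): Middle of the drawer's handle: a round aluminium bar of 10 mm diameter along the unit's y, straight over 84 mm (96 mm over its legs), 62 mm above the bench, its axis 32 mm in front of the panel (27 mm free behind it). The point moves with the drawer; axes as the unit's.
- spray_centre (a point): Red and white aerosol can standing loose in front of the drawer: 59 mm diameter, 200 mm high (red cap the top 45 mm), 0.29 kg. The point is on its axis, 100 mm up. Its z axis points up.
- pot_centre (a point): Small closed pot, white with an orange lid, loose: 50 mm diameter, 42 mm high, 30 g. The point is on its axis, 21 mm up. Its z axis points up.
- tape_centre (a point): Yellow and black tape measure standing on its edge, loose: 33 thick (its x) x 81 long (its y, with a 11 mm steel tongue 10 mm up at the -y end) x 62 mm high, 0.24 kg. The point is at the middle, 31 mm up; the case reaches from y = -29 to +40 mm. Its z axis points up.
- nozzle_centre (a point): The wanted copper-coloured gas nozzle, a tube 25 mm in diameter and 66 mm long lying loose in one of the drawer's compartments, roughly along the unit's x, its rear third under the carcass top while the drawer is ajar; 70 g. The point is at its centre, 12.5 mm above what it lies on; its y axis is the tube's axis.
- tip_1_centre (a point): Small copper contact tip, 8 mm diameter x 30 mm along its y, lying loose in another compartment; stays in the drawer. The point is at its centre.
- tip_2_centre (a point): A second contact tip, the same as the first, lying loose in the remaining compartment; stays in the drawer. The point is at its centre.
- dish: Round shallow stainless parts dish, fixed to the bench: 150 mm over the rim, 28 mm high; flat inside floor of about 110 mm diameter, 9 mm above the bench. Origin: on its axis at bench level. The bench beside the unit is free on its right from x = 0.43 to 0.65 m down to y = -0.42 m, but for the dish, and on its left up to y = 0.36 m (a clamp fixture stands beyond).
Mind the look-alikes: they are no part of the job. Of the things that look like the part that bears pot_centre, the smaller one is meant. What is shaped like the part that bears spray_centre but black is not meant.

How it is judged:
On the way, in this order (a step that is already met when the one before it is completed fails the run):
1. spray can, pot and tape measure all stand upright on the bench clear of the drawer's way, the drawer not yet pulled ((y of spray_centre in the frame of drawer_unit above 0.2 m or y of spray_centre in the frame of drawer_unit below -0.2 m or x of spray_centre in the frame of drawer_unit below -0.225 m) and height (world z) of spray_centre below 0.112 m and angle between each of spray_centre, pot_centre, tape_centre's own z axis and vertical below 0.15 rad and (y of pot_centre in the frame of drawer_unit above 0.195 m or y of pot_centre in the frame of drawer_unit below -0.195 m or x of pot_centre in the frame of drawer_unit below -0.225 m) and height (world z) of pot_centre below 0.033 m and (y of tape_centre in the frame of drawer_unit above 0.185 m or y of tape_centre in the frame of drawer_unit below -0.185 m or x of tape_centre in the frame of drawer_unit below -0.225 m) and height (world z) of tape_centre below 0.043 m and value of joint drawer below 0.085 m), for 0.2 s.
2. the nozzle lies in the dish (horizontal distance between nozzle_centre and dish below 0.04 m and height (world z) of nozzle_centre below 0.034 m and angle between nozzle_centre's own y axis and vertical above 1.35 rad and linear speed of nozzle below 0.03 m/s), for 0.2 s.
3. the drawer is fully shut, the three things not yet put back (value of joint drawer below 0.008 m and (y of spray_centre in the frame of drawer_unit above 0.2 m or y of spray_centre in the frame of drawer_unit below -0.2 m or x of spray_centre in the frame of drawer_unit below -0.225 m) and (y of pot_centre in the frame of drawer_unit above 0.195 m or y of pot_centre in the frame of drawer_unit below -0.195 m or x of pot_centre in the frame of drawer_unit below -0.225 m) and (y of tape_centre in the frame of drawer_unit above 0.185 m or y of tape_centre in the frame of drawer_unit below -0.185 m or x of tape_centre in the frame of drawer_unit below -0.225 m)), for 0.2 s.
At the end, for the whole second after the job is handed in: The nozzle lies flat in the dish (its centre within 40 mm of the dish's axis), the drawer is shut to within 8 mm with both contact tips in it, and the spray can, the pot and the tape measure stand upright, each within 15 mm of where it stood at the start; all at rest (horizontal distance between nozzle_centre and dish below 0.04 m and height (world z) of nozzle_centre below 0.034 m and angle between nozzle_centre's own y axis and vertical above 1.35 rad and value of joint drawer below 0.008 m and distance of each of spray_centre, pot_centre, tape_centre from where it was at the start of the episode below 0.015 m and angle between each of spray_centre, pot_centre, tape_centre's own z axis and vertical below 0.1 rad and x of each of tip_1_centre, tip_2_centre in the frame of drawer_unit above -0.01 m and z of each of tip_1_centre, tip_2_centre in the frame of drawer_unit below 0.06 m and linear speed of each of nozzle, spray, pot, tape below 0.02 m/s); the robot touches nothing.
It fails at once if the spray can, the pot or the tape measure is tipped over (angle between any of spray_centre, pot_centre, tape_centre's own z axis and vertical above 0.7 rad).
It fails at once if a contact tip is taken out of the drawer (height (world z) of any of tip_1_centre, tip_2_centre above 0.075 m).
It also fails if it takes over 152 s, if anything falls off the work surface, if the arm or the gripper's body presses on something with over 40 N, if the wrist force passes 120 N, or if a joint passes its speed limit or range.

## Robot

A 6-joint arm with a two-finger parallel gripper is mounted at the origin on a cart in front of the work surface, level with it; the furniture and walls round the work are solid. World frame = base frame: x ahead of the robot, y to its left, z up, the work surface at z = 0. Lengths are in m, angles in rad, forces in N, time in s.
With the tool pointing down it reaches from about 0.425 to 0.95 m from the base axis. Payload 3.5 kg.
Tool frame: the origin (TCP) lies on the centre line of the jaws, within the pads' length; the fingertips stand 19 mm ahead of it and the grasp point (between the pads) is the TCP; z points along the fingers, y is the line along which they close (so a half turn about z gives the same grasp; the last joint's range is limited). The gripper opens to 85 mm and grips with 20 to 120 N. Pads are 22 mm wide; open, the fingers measure 114 mm over their backs; the gripper's body (76 mm by 85 mm) begins 54 mm behind the grasp point. The pads swing forward as they close: fully open they stand 13 mm farther back than shut.
Start: joints at [1.153, 0.286, 1.577, -0, 1.279, -0.15], TCP at [0.179, 0.651, 0.25] pointing down, gripper open.
Joint ranges: [-2.77, 2.77], [-0.9, 2.22], [0.21, 2.48], [-1.53, 4.67], [0.24, 2.81], [-2.84, 2.84]. Speed limits (rad/s): [2.79, 2.79, 3.14, 3.14, 3.14, 3.14].

## Interface

Orientations are given as a unit quaternion [x, y, z, w].
In Python, from workcell import env gives the robot as it stands. The module is installed in compiled form; this text tells all that it offers.
- The arm moves only by the tool send_rows, never from a script. Its argument "plan" is a list of rows, each an object of numbers: "dx", "dy", "dz": the shift along the world's x, y, z each as a share of 0.5 m, from -1 to 1; "ax", "ay", "az": the turn, a rotation vector about the world's x, y, z each as a share of 180 degrees, from -1 to 1. In form: [{"dx": .., "dy": .., "dz": .., "ax": .., "ay": .., "az": ..}, ...]. A call has 1 to 8 rows; each row is the pose to reach, as a shift and turn from the pose commanded when the call began, turning the shorter way round; what a row does not reach only later rows make up. A row lasts 1/10 s, in which the tool goes at most 50 mm and 8.59 degrees, less where a joint would pass 70% of its speed; a pose out of reach is approached as far as the arm can. A call with a number of a shift or a turn outside -1 to 1 is refused whole. A call with a gripper value outside its range is refused whole. "claw" is the finger opening in mm, from 0 to 85.4, set as the call begins (left out, the last holds). The fingers move at their own pace and stop on an object; "squeeze" is the grip in N (left out, the last holds). Time passes only in rows, so rows that repeat a pose let the fingers close. It gives the time, the measured TCP pose, the force, the opening and the grip force at its end, in the units of the state.
- env.read_state(): the state, without advancing time (a new reading comes with each control period).
- env.read_camera(name): name is "side" or "top"; returns (picture, depth): 384x512x3 uint8, red, green, blue; 384x512 float32, m along the optical axis (not along the pixel's ray), 0 where there is no reading.
- env.calibration(name): a dict with "intrinsics" (3x3 intrinsics, pixels), "extrinsics" (4x4, takes a point from camera to world coordinates). Camera axes: x right, y down, z forward; pixel columns grow to the right and rows downward; lengths in m; the calibration is good to about 2 mm. A picture is of the moment at which its call begins. calibration takes no time and is no camera call.
- env.finish_job(): hands the job in; it is judged then, once.
The state is a dict: "time_s": time; "joint_pos": joint angles; "joint_velocities": joint speeds; "tau": joint torques, N m; "position": TCP position; "tool_rot": TCP orientation; "wrist_force": force on the tool from outside, world axes, zero at the start; "ft_torque": the same for the moment, N m; "width": finger opening in m; "gripper_force": force on a finger pad.
Only numpy, scipy, OpenCV 4.12 (cv2) and the standard library are available. Lean on these libraries where they do the work, as an engineer would, in place of code of your own. Each camera call takes 0.05 s, during which the arm holds its last target. There are 200 camera calls.

## Working session

There is one attempt and no reset: what is moved stays moved. The work goes in short steps, Python scripts to look and compute and a tool call to move; the robot and the scene stay as the last step left them, time stands still between calls to the robot, and variables do not carry over. Pictures are saved under pics/ and viewed, at most 14 in all, crops included, and the job is handed in when it is done.

Besides the shell and the picture viewer there is one more tool, called after ">>>" by a JSON object that holds its "name" and its "arguments", one argument or row to a line. send_rows: Moves the arm, as the interface text tells. Its arguments: {"type":"object","properties":{"plan":{"type":"array","items":{"type":"object","properties":{"dx":{"type":"number","minimum":-1,"maximum":1},"dy":{"type":"number","minimum":-1,"maximum":1},"dz":{"type":"number","minimum":-1,"maximum":1},"ax":{"type":"number","minimum":-1,"maximum":1},"ay":{"type":"number","minimum":-1,"maximum":1},"az":{"type":"number","minimum":-1,"maximum":1}}}},"claw":{"type":"number"},"squeeze":{"type":"number"}},"required":["plan"]}

```bash
mkdir -p pics; cat > h.py <<'E'
import numpy as np, cv2
from workcell import env
def cam(n):
    p,d=env.read_camera(n); np.savez(f'/tmp/{n}.npz',p=p,d=d); return p,d
def load(n):
    z=np.load(f'/tmp/{n}.npz'); return z['p'],z['d']
def pts(n,d):
    c=env.calibration(n);K=np.array(c['intrinsics']);T=np.array(c['extrinsics'])
    v,u=np.mgrid[:384,:512]
    P=np.stack([(u-K[0,2])/K[0,0]*d,(v-K[1,2])/K[1,1]*d,d],-1)
    return P@T[:3,:3].T+T[:3,3]
def ray(n,u,v,z):
    c=env.calibration(n);K=np.array(c['intrinsics']);T=np.array(c['extrinsics'])
    r=T[:3,:3]@np.array([(u-K[0,2])/K[0,0],(v-K[1,2])/K[1,1],1]);o=T[:3,3]
    return o+r*(z-o[2])/r[2]
def st():
    s=env.read_state()
    print(*[(k,np.round(s[k],3).tolist()) for k in('time_s','position','tool_rot','joint_pos','wrist_force','width','gripper_force')])
E
python3 - <<'E'
from h import *
for n in('top','side'):
    p,d=cam(n);cv2.imwrite(f'pics/{n}0.png',cv2.resize(p[:,:,::-1],(800,600)))
    print(n,np.round(np.array(env.calibration(n)['extrinsics']),3).tolist(),np.round(env.calibration(n)['intrinsics'],1).tolist())
st()
E
```

```text
top [[-0.015, -0.994, 0.109, 0.459], [-1.0, 0.016, 0.006, 0.0], [-0.008, -0.108, -0.994, 1.182], [0.0, 0.0, 0.0, 1.0]] [[347.9, 0.0, 262.7], [0.0, 347.9, 192.1], [0.0, 0.0, 1.0]]
side [[-0.996, -0.064, 0.067, 0.485], [-0.092, 0.636, -0.766, 0.791], [0.006, -0.769, -0.639, 0.752], [0.0, 0.0, 0.0, 1.0]] [[412.0, 0.0, 254.8], [0.0, 412.0, 189.7], [0.0, 0.0, 1.0]]
('time_s', 0.1) ('position', [0.178, 0.65, 0.249]) ('tool_rot', [0.133, 0.991, -0.001, -0.0]) ('joint_pos', [1.153, 0.287, 1.578, 0.0, 1.279, -0.15]) ('wrist_force', [-0.196, -0.031, 0.995]) ('width', 0.085) ('gripper_force', 0.0)
```

View pics/top0.png

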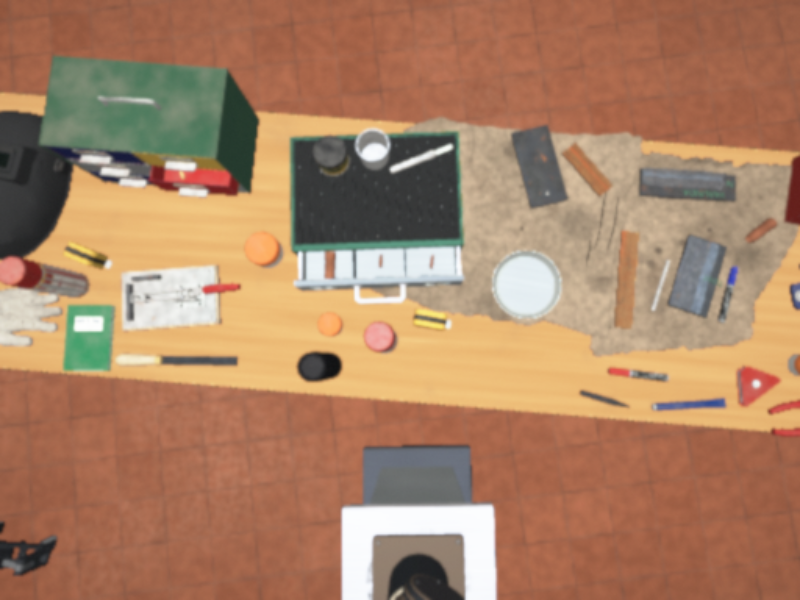

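View pics/side0.png

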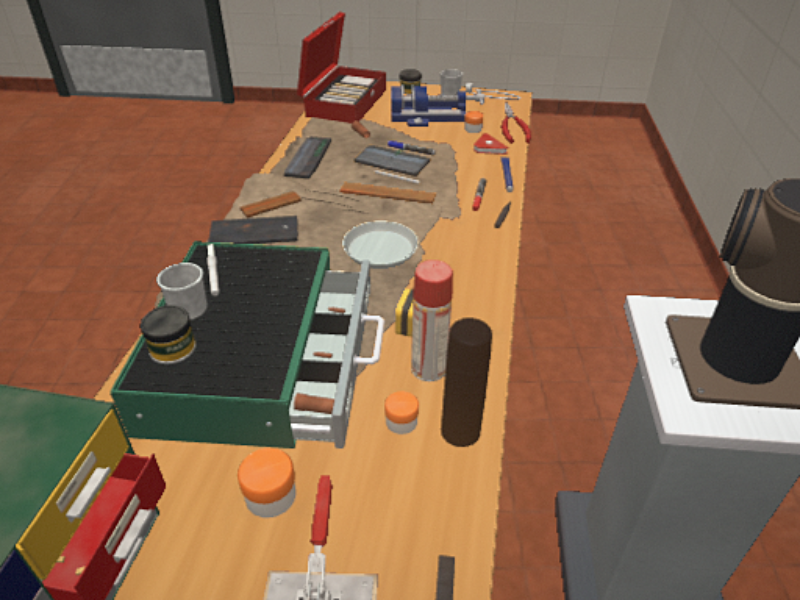

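The top view shows these candidates (800x600 px):
- **Spray can:** the upright red cap at (378,337) is the one I want. The can lying at (12,270) and the black can at (318,366) are look-alikes.
- **Pot:** the small orange one at (329,324) is the one I want. The bigger one at (263,248) and the far one at side (474,121) are not.
- **Tape measure:** the one at (432,320) stands in front of the drawer, so I choose it over the one at (88,256).
- **Nozzle and tips:** nozzle at (330,265) in the left compartment, tips at (380,262) and (432,262).
- **Dish:** (527,285).

```bash
cat > m.py <<'E'
from h import *
def blob(n,p,P,name,lo,hi,box,zr):
    h=cv2.cvtColor(p,cv2.COLOR_RGB2HSV)
    m=(cv2.inRange(h,np.array(lo),np.array(hi))>0)&(P[...,0]>box[0])&(P[...,0]<box[1])&(P[...,1]>box[2])&(P[...,1]<box[3])&(P[...,2]>zr[0])&(P[...,2]<zr[1])
    q=P[m]
    if len(q)<5: print(n,name,'none',len(q));return m
    v,u=np.nonzero(m)
    (c,s,a)=cv2.minAreaRect(q[:,:2].astype(np.float32))
    print(n,name,len(q),'uv',round(u.mean(),1),round(v.mean(),1),'med',np.round(np.median(q,0),4),'lo',np.round(np.percentile(q,2,axis=0),3),'hi',np.round(np.percentile(q,98,axis=0),3),'rect',np.round(c,4),np.round(s,3),round(a,1))
    return m
E
python3 - <<'E'
from m import *
for n in('top','side'):
    p,d=load(n);P=pts(n,d)
    B=(.3,.6,-.2,.25)
    blob(n,p,P,'cap',(0,90,80),(9,255,255),B,(.185,.215))
    blob(n,p,P,'cap2',(168,60,80),(179,255,255),B,(.185,.215))
    blob(n,p,P,'pot',(5,160,120),(16,255,255),B,(.036,.06))
    blob(n,p,P,'tape',(22,120,100),(35,255,255),B,(.05,.07))
    blob(n,p,P,'tapeblk',(0,0,0),(179,255,90),(.3,.55,-.15,-.0),(.05,.07))
    blob(n,p,P,'black',(0,0,0),(179,255,70),(.3,.5,0,.25),(.185,.3))
    blob(n,p,P,'nozzle',(0,60,40),(14,255,200),(.45,.7,.02,.25),(.02,.06))
    blob(n,p,P,'greentop',(35,50,20),(90,255,255),(.4,.95,-.2,.3),(.09,.115))
    blob(n,p,P,'greylow',(0,0,60),(179,60,255),(.4,.6,-.2,.3),(.075,.095))
    blob(n,p,P,'handle',(0,0,100),(179,60,255),(.4,.56,-.1,.15),(.055,.072))
    blob(n,p,P,'dish',(0,0,60),(179,60,255),(.4,.65,-.4,-.15),(.018,.04))
    blob(n,p,P,'bench',(0,0,0),(179,255,255),(.45,.6,.25,.35),(-.02,.02))
p,d=load('top');cv2.imwrite('pics/crop1.png',cv2.resize(p[145:250,180:310,::-1],(780,600),interpolation=cv2.INTER_CUBIC))
E
```

```text
top cap 114 uv 242.3 215.7 med [0.4992 0.0635 0.1987] lo [0.477 0.041 0.193] hi [0.528 0.092 0.203] rect [0.5027 0.0663] [0.051 0.051] 88.9
top cap2 none 0
top pot 16 uv 215.7 209.2 med [0.5271 0.1615 0.0418] lo [0.517 0.158 0.037] hi [0.547 0.171 0.046] rect [0.5312 0.1626] [0.01  0.032] 70.3
top tape 112 uv 274.9 204.1 med [ 0.5395 -0.0316  0.061 ] lo [ 0.526 -0.06   0.056] hi [ 0.559 -0.002  0.066] rect [ 0.5423 -0.0299] [0.06  0.031] 79.0
top tapeblk none 0
top black 183 uv 200.0 234.6 med [0.4483 0.185  0.1991] lo [0.429 0.162 0.189] hi [0.472 0.207 0.203] rect [0.4511 0.1852] [0.048 0.045] 89.1
top nozzle 111 uv 214.2 172.4 med [0.6613 0.1789 0.0366] lo [0.487 0.045 0.024] hi [0.691 0.189 0.05 ] rect [0.5802 0.1158] [0.24  0.127] 8.8
top greentop 1108 uv 240.6 132.6 med [0.7037 0.0647 0.1026] lo [ 0.684 -0.097  0.098] hi [0.923 0.248 0.109] rect [0.8038 0.0759] [0.24  0.348] 1.2
top greylow none 0
top handle 16 uv 275.2 203.9 med [ 0.5421 -0.03    0.063 ] lo [ 0.536 -0.059  0.058] hi [ 0.546 -0.01   0.065] rect [ 0.5425 -0.0352] [0.053 0.004] 78.7
top dish 165 uv 339.8 190.4 me
[... 1200 characters left out ...]
.2 med [0.7454 0.2052 0.1028] lo [ 0.679 -0.1    0.091] hi [0.918 0.251 0.109] rect [0.8001 0.0739] [0.239 0.354] 1.0
side greylow 119 uv 275.2 217.5 med [0.4953 0.089  0.0853] lo [0.475 0.077 0.075] hi [0.524 0.095 0.095] rect [0.499  0.0851] [0.021 0.052] 88.1
side handle 99 uv 275.3 223.9 med [0.4943 0.0895 0.0635] lo [0.474 0.077 0.055] hi [0.524 0.095 0.072] rect [0.5244 0.0449] [0.045 0.123] 37.6
side dish 221 uv 250.5 152.8 med [ 0.5895 -0.2911  0.0247] lo [ 0.542 -0.316  0.018] hi [ 0.648 -0.169  0.031] rect [ 0.5946 -0.243 ] [0.15  0.109] 89.2
side bench 3014 uv 255.1 317.1 med [0.5244 0.3032 0.001 ] lo [ 0.453  0.252 -0.002] hi [0.597 0.348 0.004] rect [0.525 0.3  ] [0.15 0.1 ] 0.0
```

View pics/crop1.png

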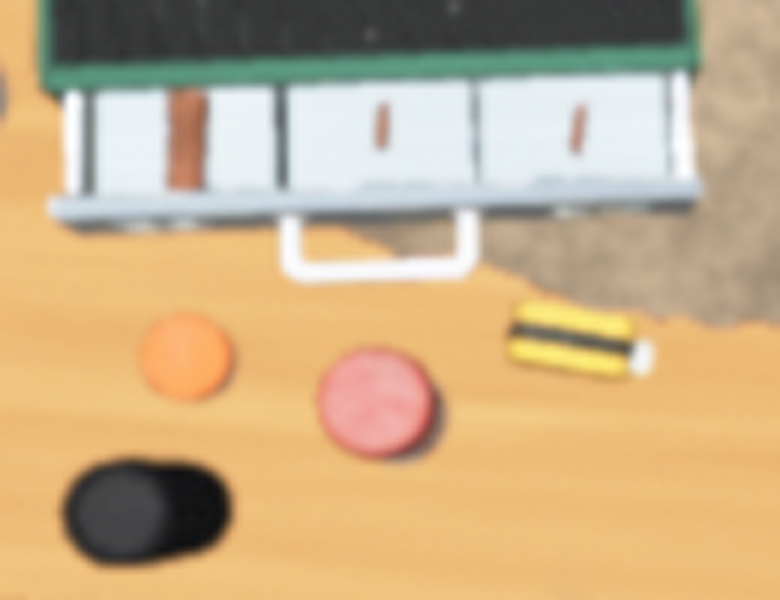

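The crop confirms the choices: pot (187,357), spray can (378,402), tape (575,340) with its tongue to the right, nozzle in the left compartment (187,140), and tips at (382,125) and (578,128). Next I'll refine the pot, nozzle and drawer.

```bash
python3 - <<'E'
from m import *
for n in('top','side'):
    p,d=load(n);P=pts(n,d)
    blob(n,p,P,'pot',(3,90,120),(20,255,255),(.49,.58,.11,.195),(.03,.06))
    blob(n,p,P,'bigpot',(3,90,120),(20,255,255),(.57,.75,.18,.33),(.03,.12))
    blob(n,p,P,'tapeall',(0,0,0),(179,255,255),(.50,.58,-.09,.03),(.052,.072))
    blob(n,p,P,'nozzle',(0,60,40),(14,255,220),(.6,.7,.12,.25),(.02,.06))
    blob(n,p,P,'panel',(0,0,0),(179,255,255),(.58,.65,-.15,.3),(.076,.096))
    blob(n,p,P,'handle',(0,0,100),(179,70,255),(.56,.60,0.0,.15),(.05,.075))
    blob(n,p,P,'red handle',(0,150,80),(8,255,255),(.4,.65,.25,.45),(.0,.15))
    blob(n,p,P,'allcap',(0,0,0),(179,255,255),(.44,.56,.0,.13),(.19,.21))
# pixel/ray checks on known heights
h=cv2.cvtColor(load('top')[0],cv2.COLOR_RGB2HSV)
for nm,lo,hi,z,b in(('pot',(5,140,150),(16,255,255),.042,(200,195,222,220)),('cap',(0,90,120),(9,220,255),.2,(228,200,258,232))):
    m=cv2.inRange(h,np.array(lo),np.array(hi))[b[1]:b[3],b[0]:b[2]]
    c=max(cv2.findContours(m,0,2)[0],key=cv2.contourArea);(u,v),r=cv2.minEnclosingCircle(c)
    print(nm,u+b[0],v+b[1],r,np.round(ray('top',u+b[0],v+b[1],z),4))
E
```

```text
top pot 158 uv 211.3 207.5 med [0.5369 0.178  0.0416] lo [0.514 0.158 0.034] hi [0.557 0.195 0.046] rect [0.5361 0.1755] [0.05  0.039] 0.3
top bigpot 305 uv 175.3 160.8 med [0.6895 0.3069 0.0593] lo [0.644 0.182 0.036] hi [0.726 0.329 0.065] rect [0.6653 0.261 ] [0.166 0.095] 73.0
top tapeall 201 uv 274.8 204.3 med [ 0.5419 -0.0314  0.0611] lo [ 0.523 -0.061  0.053] hi [0.559 0.001 0.067] rect [ 0.5469 -0.0144] [0.102 0.036] 73.5
top nozzle 97 uv 210.6 169.1 med [0.6645 0.1794 0.0367] lo [0.638 0.172 0.029] hi [0.691 0.189 0.044] rect [0.6647 0.1809] [0.017 0.054] 88.9
top panel 502 uv 242.2 179.6 med [0.6199 0.0728 0.0851] lo [ 0.612 -0.093  0.079] hi [0.629 0.238 0.09 ] rect [0.6207 0.073 ] [0.015 0.345] 1.1
top handle 118 uv 242.1 191.4 med [0.5828 0.0744 0.0654] lo [0.577 0.023 0.06 ] hi [0.599 0.123 0.069] rect [0.5875 0.0729] [0.101 0.023] 89.2
top red handle 81 uv 141.9 184.0 med [0.6086 0.3844 0.1025] lo [0.602 0.354 0.094] hi [0.615 0.422 0.11 ] rect [0.6086 0.3886] [0.013 0.071] 0.4
top allcap 288 uv 241.8 215.2 med [0.5022 0.0661 0.1993] lo [0.477 0.043 0.194] hi [0.525 0.
[... 672 characters left out ...]
 0.1082 0.0864] lo [ 0.608 -0.093  0.078] hi [0.625 0.243 0.089] rect [0.6177 0.0721] [0.015 0.347] 1.0
side handle 170 uv 239.9 217.9 med [0.5803 0.08   0.0667] lo [0.574 0.022 0.062] hi [0.599 0.124 0.07 ] rect [0.5859 0.0727] [0.104 0.027] 89.3
side red handle 406 uv 205.7 326.8 med [0.6041 0.3957 0.1004] lo [0.596 0.356 0.089] hi [0.613 0.428 0.108] rect [0.6049 0.39  ] [0.016 0.079] 3.7
side allcap 356 uv 276.9 174.5 med [0.4989 0.073  0.2006] lo [0.475 0.042 0.191] hi [0.523 0.092 0.203] rect [0.4988 0.0668] [0.052 0.052] 81.5
pot 210.615385055542 206.84615421295166 7.914209842681885 [0.5377 0.1794 0.042 ]
cap 242.758620262146 215.2931032180786 10.024520874023438 [0.5015 0.0638 0.2   ]
```

>>> {"name": "send_rows", "arguments": {
  "plan": [
    {"dz": 0.16, "dy": -0.2, "dx": 0.1, "az": 0.085},
    {"dz": 0.16, "dy": -0.8, "dx": 0.4, "az": 0.085},
    {"dz": 0.16, "dy": -0.8, "dx": 0.4, "az": 0.085},
    {"dz": 0.16, "dy": -0.8, "dx": 0.5, "az": 0.085},
    {"dz": 0.16, "dy": -1, "dx": 0.6, "az": 0.085},
    {"dz": 0.16, "dy": -1, "dx": 0.6, "az": 0.085},
    {"dz": 0.16, "dy": -1, "dx": 0.6, "az": 0.085},
    {"dz": 0.16, "dy": -1, "dx": 0.6, "az": 0.085}
  ],
  "claw": 85,
  "squeeze": 40
}}

```text
$.plan[0]: bad value
```

>>> {"name": "send_rows", "arguments": {
  "plan": [
    {"dx": 0.06, "dy": -0.1, "dz": 0.04, "ax": 0, "ay": 0, "az": 0.02},
    {"dx": 0.4, "dy": -0.7, "dz": 0.04, "ax": 0, "ay": 0, "az": 0.085},
    {"dx": 0.4, "dy": -0.7, "dz": 0.04, "ax": 0, "ay": 0, "az": 0.085},
    {"dx": 0.4, "dy": -0.7, "dz": 0.04, "ax": 0, "ay": 0, "az": 0.085},
    {"dx": 0.5, "dy": -0.9, "dz": 0.04, "ax": 0, "ay": 0, "az": 0.085},
    {"dx": 0.5, "dy": -0.9, "dz": 0.04, "ax": 0, "ay": 0, "az": 0.085},
    {"dx": 0.55, "dy": -1.0, "dz": 0.04, "ax": 0, "ay": 0, "az": 0.085},
    {"dx": 0.55, "dy": -1.0, "dz": 0.04, "ax": 0, "ay": 0, "az": 0.085}
  ],
  "claw": 85,
  "squeeze": 40
}}

```text
time_s: 0.9
position: [0.3721, 0.302, 0.269]
tool_rot: [0.0, 1.0, -0.0, -0.0]
wrist_force: [0.5, 0.8, -0.0]
width: 0.0854
gripper_force: 0.0
```

>>> {"name": "send_rows", "arguments": {
  "plan": [
    {"dx": 0.258, "dy": -0.472, "dz": 0, "ax": 0, "ay": 0, "az": 0},
    {"dx": 0.258, "dy": -0.472, "dz": 0, "ax": 0, "ay": 0, "az": 0},
    {"dx": 0.258, "dy": -0.472, "dz": 0, "ax": 0, "ay": 0, "az": 0},
    {"dx": 0.258, "dy": -0.472, "dz": 0, "ax": 0, "ay": 0, "az": 0},
    {"dx": 0.258, "dy": -0.472, "dz": 0, "ax": 0, "ay": 0, "az": 0},
    {"dx": 0.258, "dy": -0.472, "dz": 0, "ax": 0, "ay": 0, "az": 0},
    {"dx": 0.258, "dy": -0.472, "dz": 0, "ax": 0, "ay": 0, "az": 0},
    {"dx": 0.258, "dy": -0.472, "dz": 0, "ax": 0, "ay": 0, "az": 0}
  ]
}}

```text
time_s: 1.7
position: [0.5004, 0.0679, 0.2688]
tool_rot: [0.001, 1.0, 0.0, -0.001]
wrist_force: [0.4, 0.0, 0.4]
width: 0.085
gripper_force: 0.0
```

>>> {"name": "send_rows", "arguments": {
  "plan": [
    {"dx": 0, "dy": 0, "dz": -0.09, "ax": 0, "ay": 0, "az": 0},
    {"dx": 0, "dy": 0, "dz": -0.14, "ax": 0, "ay": 0, "az": 0},
    {"dx": 0, "dy": 0, "dz": -0.182, "ax": 0, "ay": 0, "az": 0},
    {"dx": 0, "dy": 0, "dz": -0.182, "ax": 0, "ay": 0, "az": 0},
    {"dx": 0, "dy": 0, "dz": -0.182, "ax": 0, "ay": 0, "az": 0}
  ]
}}

```text
time_s: 2.2
position: [0.5004, 0.069, 0.1786]
tool_rot: [-0.001, 1.0, 0.0, -0.0]
wrist_force: [0.2, 0.4, 0.4]
width: 0.0848
gripper_force: 0.0
```

>>> {"name": "send_rows", "arguments": {
  "plan": [
    {"dx": 0, "dy": 0, "dz": 0, "ax": 0, "ay": 0, "az": 0},
    {"dx": 0, "dy": 0, "dz": 0, "ax": 0, "ay": 0, "az": 0},
    {"dx": 0, "dy": 0, "dz": 0, "ax": 0, "ay": 0, "az": 0},
    {"dx": 0, "dy": 0, "dz": 0, "ax": 0, "ay": 0, "az": 0},
    {"dx": 0, "dy": 0, "dz": 0, "ax": 0, "ay": 0, "az": 0},
    {"dx": 0, "dy": 0, "dz": 0, "ax": 0, "ay": 0, "az": 0},
    {"dx": 0, "dy": 0, "dz": 0, "ax": 0, "ay": 0, "az": 0},
    {"dx": 0, "dy": 0, "dz": 0, "ax": 0, "ay": 0, "az": 0}
  ],
  "claw": 40
}}

```text
time_s: 3.0
position: [0.5021, 0.0677, 0.1804]
tool_rot: [0.001, 1.0, -0.0, 0.002]
wrist_force: [-0.6, 0.0, 4.7]
width: 0.0561
gripper_force: 43.1
```

>>> {"name": "send_rows", "arguments": {
  "plan": [
    {"dx": 0, "dy": 0, "dz": 0.06, "ax": 0, "ay": 0, "az": 0},
    {"dx": 0, "dy": 0, "dz": 0.14, "ax": 0, "ay": 0, "az": 0},
    {"dx": -0.01, "dy": -0.1, "dz": 0.16, "ax": 0, "ay": 0, "az": 0},
    {"dx": -0.02, "dy": -0.18, "dz": 0.16, "ax": 0, "ay": 0, "az": 0},
    {"dx": -0.03, "dy": -0.26, "dz": 0.16, "ax": 0, "ay": 0, "az": 0},
    {"dx": -0.04, "dy": -0.34, "dz": 0.16, "ax": 0, "ay": 0, "az": 0},
    {"dx": -0.05, "dy": -0.42, "dz": 0.16, "ax": 0, "ay": 0, "az": 0},
    {"dx": -0.06, "dy": -0.5, "dz": 0.16, "ax": 0, "ay": 0, "az": 0}
  ]
}}

```text
time_s: 3.8
position: [0.4697, -0.1832, 0.2571]
tool_rot: [0.001, 1.0, 0.001, -0.001]
wrist_force: [0.7, 0.7, -4.0]
width: 0.0561
gripper_force: 44.5
```

>>> {"name": "send_rows", "arguments": {
  "plan": [
    {"dx": -0.01, "dy": -0.08, "dz": 0, "ax": 0, "ay": 0, "az": 0},
    {"dx": -0.02, "dy": -0.16, "dz": 0, "ax": 0, "ay": 0, "az": 0},
    {"dx": -0.03, "dy": -0.24, "dz": 0, "ax": 0, "ay": 0, "az": 0},
    {"dx": -0.04, "dy": -0.32, "dz": 0, "ax": 0, "ay": 0, "az": 0},
    {"dx": -0.04, "dy": -0.38, "dz": 0, "ax": 0, "ay": 0, "az": 0},
    {"dx": -0.04, "dy": -0.39, "dz": -0.05, "ax": 0, "ay": 0, "az": 0},
    {"dx": -0.04, "dy": -0.39, "dz": -0.1, "ax": 0, "ay": 0, "az": 0},
    {"dx": -0.04, "dy": -0.39, "dz": -0.13, "ax": 0, "ay": 0, "az": 0}
  ]
}}

```text
time_s: 4.6
position: [0.4493, -0.3761, 0.1895]
tool_rot: [0.001, 1.0, 0.002, -0.002]
wrist_force: [0.7, 0.3, -3.8]
width: 0.0558
gripper_force: 44.6
```

>>> {"name": "send_rows", "arguments": {
  "plan": [
    {"dx": 0, "dy": 0, "dz": -0.015, "ax": 0, "ay": 0, "az": 0},
    {"dx": 0, "dy": 0, "dz": -0.028, "ax": 0, "ay": 0, "az": 0},
    {"dx": 0, "dy": 0, "dz": -0.029, "ax": 0, "ay": 0, "az": 0},
    {"dx": 0, "dy": 0, "dz": -0.029, "ax": 0, "ay": 0, "az": 0},
    {"dx": 0, "dy": 0, "dz": -0.029, "ax": 0, "ay": 0, "az": 0}
  ]
}}

```text
time_s: 5.1
position: [0.4513, -0.3765, 0.1824]
tool_rot: [-0.0, 1.0, 0.001, -0.0]
wrist_force: [-3.3, 4.4, 8.3]
width: 0.0556
gripper_force: 45.1
```

>>> {"name": "send_rows", "arguments": {
  "plan": [
    {"dx": 0, "dy": 0, "dz": 0, "ax": 0, "ay": 0, "az": 0},
    {"dx": 0, "dy": 0, "dz": 0, "ax": 0, "ay": 0, "az": 0},
    {"dx": 0, "dy": 0, "dz": 0, "ax": 0, "ay": 0, "az": 0},
    {"dx": 0, "dy": 0, "dz": 0, "ax": 0, "ay": 0, "az": 0},
    {"dx": 0, "dy": 0, "dz": 0.05, "ax": 0, "ay": 0, "az": 0},
    {"dx": 0, "dy": 0, "dz": 0.12, "ax": 0, "ay": 0, "az": 0},
    {"dx": 0, "dy": 0, "dz": 0.18, "ax": 0, "ay": 0, "az": 0},
    {"dx": 0.0, "dy": 0.0, "dz": 0.18, "ax": 0, "ay": 0, "az": 0}
  ],
  "claw": 85
}}

```text
time_s: 5.9
position: [0.4526, -0.3791, 0.2749]
tool_rot: [0.0, 1.0, -0.004, 0.003]
wrist_force: [-0.7, -0.3, 0.4]
width: 0.0852
gripper_force: 0.0
```

>>> {"name": "send_rows", "arguments": {
  "plan": [
    {"dx": 0.0, "dy": 0.05, "dz": 0, "ax": 0, "ay": 0, "az": -0.045},
    {"dx": 0.181, "dy": 0.694, "dz": 0, "ax": 0, "ay": 0, "az": -0.558},
    {"dx": 0.181, "dy": 0.694, "dz": 0, "ax": 0, "ay": 0, "az": -0.558},
    {"dx": 0.181, "dy": 0.694, "dz": 0, "ax": 0, "ay": 0, "az": -0.558},
    {"dx": 0.181, "dy": 0.694, "dz": 0, "ax": 0, "ay": 0, "az": -0.558},
    {"dx": 0.181, "dy": 0.694, "dz": 0, "ax": 0, "ay": 0, "az": -0.558},
    {"dx": 0.181, "dy": 0.694, "dz": 0, "ax": 0, "ay": 0, "az": -0.558},
    {"dx": 0.181, "dy": 0.694, "dz": 0, "ax": 0, "ay": 0, "az": -0.558}
  ],
  "claw": 60
}}

```text
time_s: 6.7
position: [0.5381, -0.0404, 0.2678]
tool_rot: [0.528, 0.849, -0.0, -0.0]
wrist_force: [0.7, -0.4, 0.1]
width: 0.0597
gripper_force: 0.0
```

```bash
python3 -c "
from h import *
st()"
```

```text
('time_s', 6.7) ('position', [0.538, -0.04, 0.268]) ('tool_rot', [0.528, 0.849, -0.0, -0.0]) ('joint_pos', [-0.263, -0.027, 1.89, -0.0, 1.279, -0.721]) ('wrist_force', [0.708, -0.396, 0.072]) ('width', 0.06) ('gripper_force', 0.0)
```

>>> {"name": "send_rows", "arguments": {
  "plan": [
    {"dx": 0.01, "dy": 0.021, "dz": 0, "ax": 0, "ay": 0, "az": -0.204},
    {"dx": 0.01, "dy": 0.021, "dz": -0.05, "ax": 0, "ay": 0, "az": -0.204},
    {"dx": 0.01, "dy": 0.021, "dz": -0.12, "ax": 0, "ay": 0, "az": -0.204},
    {"dx": 0.01, "dy": 0.021, "dz": -0.2, "ax": 0, "ay": 0, "az": -0.204},
    {"dx": 0.01, "dy": 0.021, "dz": -0.28, "ax": 0, "ay": 0, "az": -0.204},
    {"dx": 0.01, "dy": 0.021, "dz": -0.34, "ax": 0, "ay": 0, "az": -0.204},
    {"dx": 0.01, "dy": 0.021, "dz": -0.34, "ax": 0, "ay": 0, "az": -0.204},
    {"dx": 0.01, "dy": 0.021, "dz": -0.34, "ax": 0, "ay": 0, "az": -0.204}
  ]
}}

```text
time_s: 7.5
position: [0.5429, -0.0317, 0.0984]
tool_rot: [0.767, 0.642, -0.0, -0.001]
wrist_force: [1.0, -0.2, 1.7]
width: 0.0601
gripper_force: 0.0
```

```bash
python3 - <<'E'
from h import *
p,d=cam('side');cv2.imwrite('pics/s1.png',cv2.resize(p[110:260,200:400,::-1],(800,600),interpolation=cv2.INTER_CUBIC));st()
E
```

```text
('time_s', 7.55) ('position', [0.544, -0.032, 0.1]) ('tool_rot', [0.767, 0.642, 0.001, 0.001]) ('joint_pos', [-0.245, 0.178, 2.005, 0.0, 0.957, -0.067]) ('wrist_force', [0.68, -0.424, 0.997]) ('width', 0.06) ('gripper_force', 0.0)
```

View pics/s1.png

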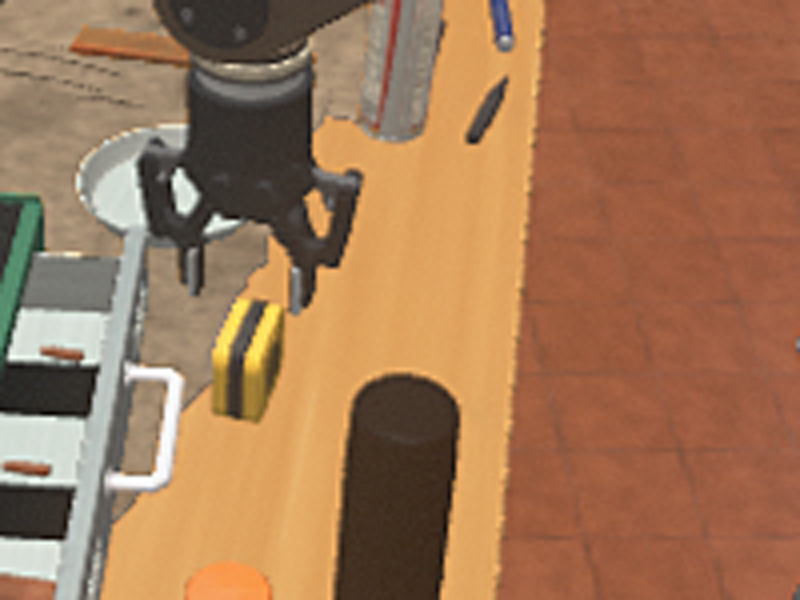

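The image shows the open fingers straddling the tape at about (250,340). The spray can stands upright where I placed it.

>>> {"name": "send_rows", "arguments": {
  "plan": [
    {"dx": 0, "dy": 0, "dz": -0.05, "ax": 0, "ay": 0, "az": 0},
    {"dx": 0, "dy": 0, "dz": -0.1, "ax": 0, "ay": 0, "az": 0},
    {"dx": 0, "dy": 0, "dz": -0.12, "ax": 0, "ay": 0, "az": 0},
    {"dx": 0, "dy": 0, "dz": -0.12, "ax": 0, "ay": 0, "az": 0}
  ]
}}

```text
time_s: 7.95
position: [0.5433, -0.0318, 0.0391]
tool_rot: [0.767, 0.642, -0.0, -0.0]
wrist_force: [-0.1, 0.2, -0.3]
width: 0.0596
gripper_force: 0.0
```

>>> {"name": "send_rows", "arguments": {
  "plan": [
    {"dx": 0, "dy": 0, "dz": 0, "ax": 0, "ay": 0, "az": 0},
    {"dx": 0, "dy": 0, "dz": 0, "ax": 0, "ay": 0, "az": 0},
    {"dx": 0, "dy": 0, "dz": 0, "ax": 0, "ay": 0, "az": 0},
    {"dx": 0, "dy": 0, "dz": 0, "ax": 0, "ay": 0, "az": 0},
    {"dx": 0, "dy": 0, "dz": 0, "ax": 0, "ay": 0, "az": 0},
    {"dx": 0, "dy": 0, "dz": 0, "ax": 0, "ay": 0, "az": 0}
  ],
  "claw": 15
}}

```text
time_s: 8.55
position: [0.5445, -0.0321, 0.0408]
tool_rot: [0.767, 0.642, 0.001, 0.001]
wrist_force: [-1.2, -0.1, 6.3]
width: 0.0312
gripper_force: 41.7
```

>>> {"name": "send_rows", "arguments": {
  "plan": [
    {"dx": 0, "dy": 0, "dz": 0.04, "ax": 0, "ay": 0, "az": 0},
    {"dx": -0.02, "dy": -0.04, "dz": 0.08, "ax": 0, "ay": 0, "az": 0},
    {"dx": -0.06, "dy": -0.12, "dz": 0.08, "ax": 0, "ay": 0, "az": 0},
    {"dx": -0.1, "dy": -0.2, "dz": 0.08, "ax": 0, "ay": 0, "az": 0},
    {"dx": -0.13, "dy": -0.27, "dz": 0.08, "ax": 0, "ay": 0, "az": 0},
    {"dx": -0.147, "dy": -0.297, "dz": 0.06, "ax": 0, "ay": 0, "az": 0},
    {"dx": -0.147, "dy": -0.297, "dz": 0.03, "ax": 0, "ay": 0, "az": 0},
    {"dx": -0.147, "dy": -0.297, "dz": 0.01, "ax": 0, "ay": 0, "az": 0}
  ]
}}

```text
time_s: 9.35
position: [0.4687, -0.1805, 0.0428]
tool_rot: [0.768, 0.641, -0.0, -0.001]
wrist_force: [0.1, 0.4, -2.8]
width: 0.0316
gripper_force: 40.9
```

>>> {"name": "send_rows", "arguments": {
  "plan": [
    {"dx": 0, "dy": 0, "dz": -0.004, "ax": 0, "ay": 0, "az": 0},
    {"dx": 0, "dy": 0, "dz": -0.009, "ax": 0, "ay": 0, "az": 0},
    {"dx": 0, "dy": 0, "dz": -0.009, "ax": 0, "ay": 0, "az": 0},
    {"dx": 0, "dy": 0, "dz": -0.009, "ax": 0, "ay": 0, "az": 0}
  ]
}}

```text
time_s: 9.75
position: [0.4699, -0.1801, 0.0408]
tool_rot: [0.766, 0.642, -0.001, -0.0]
wrist_force: [-5.5, 0.4, 6.1]
width: 0.0315
gripper_force: 41.8
```

>>> {"name": "send_rows", "arguments": {
  "plan": [
    {"dx": 0, "dy": 0, "dz": 0, "ax": 0, "ay": 0, "az": 0},
    {"dx": 0, "dy": 0, "dz": 0, "ax": 0, "ay": 0, "az": 0},
    {"dx": 0, "dy": 0, "dz": 0, "ax": 0, "ay": 0, "az": 0},
    {"dx": 0, "dy": 0, "dz": 0.04, "ax": 0, "ay": 0, "az": 0},
    {"dx": 0, "dy": 0, "dz": 0.12, "ax": 0, "ay": 0, "az": 0},
    {"dx": 0, "dy": 0, "dz": 0.2, "ax": 0, "ay": 0, "az": 0},
    {"dx": 0, "dy": 0, "dz": 0.3, "ax": 0, "ay": 0, "az": 0},
    {"dx": 0, "dy": 0, "dz": 0.42, "ax": 0, "ay": 0, "az": 0}
  ],
  "claw": 62
}}

```text
time_s: 10.55
position: [0.4694, -0.1799, 0.2409]
tool_rot: [0.767, 0.642, -0.0, -0.0]
wrist_force: [1.5, -0.9, 1.3]
width: 0.0619
gripper_force: 0.0
```

>>> {"name": "send_rows", "arguments": {
  "plan": [
    {"dx": 0.131, "dy": 0.722, "dz": 0.02, "ax": 0, "ay": 0, "az": -0.444},
    {"dx": 0.131, "dy": 0.722, "dz": 0.02, "ax": 0, "ay": 0, "az": -0.444},
    {"dx": 0.131, "dy": 0.722, "dz": 0.02, "ax": 0, "ay": 0, "az": -0.444},
    {"dx": 0.131, "dy": 0.722, "dz": 0.02, "ax": 0, "ay": 0, "az": -0.444},
    {"dx": 0.131, "dy": 0.722, "dz": 0.02, "ax": 0, "ay": 0, "az": -0.444},
    {"dx": 0.131, "dy": 0.722, "dz": 0.02, "ax": 0, "ay": 0, "az": -0.444},
    {"dx": 0.131, "dy": 0.722, "dz": 0.02, "ax": 0, "ay": 0, "az": -0.444},
    {"dx": 0.131, "dy": 0.722, "dz": 0.02, "ax": 0, "ay": 0, "az": -0.444}
  ],
  "claw": 68
}}

```text
time_s: 11.35
position: [0.5335, 0.1708, 0.2491]
tool_rot: [0.987, 0.16, 0.0, 0.0]
wrist_force: [0.3, -0.3, 0.7]
width: 0.0682
gripper_force: 0.0
```

>>> {"name": "send_rows", "arguments": {
  "plan": [
    {"dx": 0, "dy": 0, "dz": 0, "ax": 0, "ay": 0, "az": -0.01},
    {"dx": 0, "dy": 0, "dz": 0, "ax": 0, "ay": 0, "az": -0.01}
  ]
}}

```text
time_s: 11.55
position: [0.5333, 0.1703, 0.2488]
tool_rot: [0.989, 0.149, -0.0, 0.0]
wrist_force: [-0.9, -0.8, -0.6]
width: 0.0681
gripper_force: 0.0
```

>>> {"name": "send_rows", "arguments": {
  "plan": [
    {"dx": 0.003, "dy": 0.021, "dz": -0.03, "ax": 0, "ay": 0, "az": -0.048},
    {"dx": 0.003, "dy": 0.021, "dz": -0.1, "ax": 0, "ay": 0, "az": -0.095},
    {"dx": 0.003, "dy": 0.021, "dz": -0.18, "ax": 0, "ay": 0, "az": -0.095},
    {"dx": 0.003, "dy": 0.021, "dz": -0.25, "ax": 0, "ay": 0, "az": -0.095},
    {"dx": 0.003, "dy": 0.021, "dz": -0.29, "ax": 0, "ay": 0, "az": -0.095},
    {"dx": 0.003, "dy": 0.021, "dz": -0.3, "ax": 0, "ay": 0, "az": -0.095},
    {"dx": 0.003, "dy": 0.021, "dz": -0.3, "ax": 0, "ay": 0, "az": -0.095}
  ]
}}

```text
time_s: 12.25
position: [0.5346, 0.1785, 0.0985]
tool_rot: [1.0, -0.002, -0.001, 0.0]
wrist_force: [0.5, -0.5, 0.8]
width: 0.0685
gripper_force: 0.0
```

```bash
python3 - <<'E'
from h import *
p,d=cam('side');a=p[130:280,180:380];p,d=cam('top');b=p[150:255,160:300];st()
cv2.imwrite('pics/s2.png',np.hstack([cv2.resize(a,(400,300)),cv2.resize(b,(400,300))])[:,:,::-1])
E
```

```text
('time_s', 12.35) ('position', [0.536, 0.179, 0.101]) ('tool_rot', [1.0, -0.001, 0.001, -0.0]) ('joint_pos', [0.143, 0.218, 1.956, -0.0, 0.965, 1.717]) ('wrist_force', [0.606, -0.465, 0.534]) ('width', 0.068) ('gripper_force', 0.0)
```

View pics/s2.png

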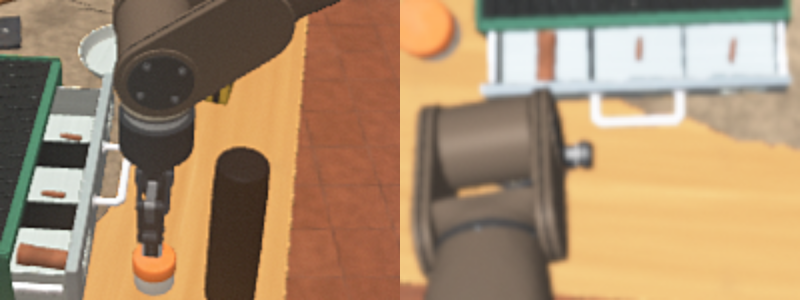

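The image shows the gripper centred over the pot at (153,265). The black can at (243,155) clears the forearm by about 0.1 m.

>>> {"name": "send_rows", "arguments": {
  "plan": [
    {"dx": 0, "dy": 0.004, "dz": -0.04, "ax": 0, "ay": 0, "az": 0},
    {"dx": 0, "dy": 0.004, "dz": -0.08, "ax": 0, "ay": 0, "az": 0},
    {"dx": 0, "dy": 0.004, "dz": -0.12, "ax": 0, "ay": 0, "az": 0},
    {"dx": 0, "dy": 0.004, "dz": -0.13, "ax": 0, "ay": 0, "az": 0},
    {"dx": 0, "dy": 0.004, "dz": -0.13, "ax": 0, "ay": 0, "az": 0}
  ]
}}

```text
time_s: 12.85
position: [0.5354, 0.1813, 0.0348]
tool_rot: [1.0, -0.001, 0.0, -0.0]
wrist_force: [-0.3, -0.7, 0.6]
width: 0.068
gripper_force: 0.0
```

>>> {"name": "send_rows", "arguments": {
  "plan": [
    {"dx": 0, "dy": 0, "dz": 0, "ax": 0, "ay": 0, "az": 0},
    {"dx": 0, "dy": 0, "dz": 0, "ax": 0, "ay": 0, "az": 0},
    {"dx": 0, "dy": 0, "dz": 0, "ax": 0, "ay": 0, "az": 0},
    {"dx": 0, "dy": 0, "dz": 0, "ax": 0, "ay": 0, "az": 0},
    {"dx": 0, "dy": 0, "dz": 0, "ax": 0, "ay": 0, "az": 0},
    {"dx": 0, "dy": 0, "dz": 0, "ax": 0, "ay": 0, "az": 0}
  ],
  "claw": 35
}}

```text
time_s: 13.45
position: [0.5367, 0.1816, 0.0362]
tool_rot: [1.0, -0.001, 0.002, -0.0]
wrist_force: [-0.1, -0.2, 5.9]
width: 0.0483
gripper_force: 41.6
```

>>> {"name": "send_rows", "arguments": {
  "plan": [
    {"dx": 0, "dy": 0, "dz": 0.08, "ax": 0, "ay": 0, "az": 0},
    {"dx": 0, "dy": 0, "dz": 0.16, "ax": 0, "ay": 0, "az": 0},
    {"dx": 0, "dy": -0.04, "dz": 0.24, "ax": 0, "ay": 0, "az": 0.03},
    {"dx": -0.02, "dy": -0.12, "dz": 0.24, "ax": 0, "ay": 0, "az": 0.07},
    {"dx": -0.03, "dy": -0.2, "dz": 0.24, "ax": 0, "ay": 0, "az": 0.11},
    {"dx": -0.05, "dy": -0.28, "dz": 0.24, "ax": 0, "ay": 0, "az": 0.15},
    {"dx": -0.07, "dy": -0.36, "dz": 0.24, "ax": 0, "ay": 0, "az": 0.19},
    {"dx": -0.09, "dy": -0.44, "dz": 0.24, "ax": 0, "ay": 0, "az": 0.23}
  ]
}}

```text
time_s: 14.25
position: [0.4891, -0.04, 0.1542]
tool_rot: [0.935, 0.355, 0.0, 0.0]
wrist_force: [0.6, -0.4, 0.3]
width: 0.0484
gripper_force: 41.5
```

>>> {"name": "send_rows", "arguments": {
  "plan": [
    {"dx": -0.01, "dy": -0.08, "dz": 0, "ax": 0, "ay": 0, "az": 0.04},
    {"dx": -0.03, "dy": -0.16, "dz": 0, "ax": 0, "ay": 0, "az": 0.08},
    {"dx": -0.05, "dy": -0.24, "dz": 0, "ax": 0, "ay": 0, "az": 0.12},
    {"dx": -0.06, "dy": -0.32, "dz": 0, "ax": 0, "ay": 0, "az": 0.16},
    {"dx": -0.07, "dy": -0.4, "dz": 0, "ax": 0, "ay": 0, "az": 0.2},
    {"dx": -0.08, "dy": -0.46, "dz": 0, "ax": 0, "ay": 0, "az": 0.24},
    {"dx": -0.08, "dy": -0.482, "dz": 0, "ax": 0, "ay": 0, "az": 0.27},
    {"dx": -0.08, "dy": -0.482, "dz": -0.04, "ax": 0, "ay": 0, "az": 0.27}
  ]
}}

```text
time_s: 15.05
position: [0.4513, -0.2833, 0.137]
tool_rot: [0.708, 0.706, 0.0, 0.004]
wrist_force: [0.4, 0.6, -1.0]
width: 0.0483
gripper_force: 41.4
```

>>> {"name": "send_rows", "arguments": {
  "plan": [
    {"dx": 0, "dy": 0, "dz": -0.07, "ax": 0, "ay": 0, "az": 0},
    {"dx": 0, "dy": 0, "dz": -0.12, "ax": 0, "ay": 0, "az": 0},
    {"dx": 0, "dy": 0, "dz": -0.17, "ax": 0, "ay": 0, "az": 0},
    {"dx": 0, "dy": 0, "dz": -0.19, "ax": 0, "ay": 0, "az": 0},
    {"dx": 0, "dy": 0, "dz": -0.19, "ax": 0, "ay": 0, "az": 0},
    {"dx": 0, "dy": 0, "dz": -0.19, "ax": 0, "ay": 0, "az": 0}
  ]
}}

```text
time_s: 15.65
position: [0.4506, -0.2802, 0.04]
tool_rot: [0.708, 0.706, 0.0, 0.001]
wrist_force: [0.8, -0.0, 0.1]
width: 0.0482
gripper_force: 42.0
```

>>> {"name": "send_rows", "arguments": {
  "plan": [
    {"dx": 0, "dy": 0, "dz": -0.006, "ax": 0, "ay": 0, "az": 0},
    {"dx": 0, "dy": 0, "dz": -0.01, "ax": 0, "ay": 0, "az": 0},
    {"dx": 0, "dy": 0, "dz": -0.01, "ax": 0, "ay": 0, "az": 0},
    {"dx": 0, "dy": 0, "dz": -0.01, "ax": 0, "ay": 0, "az": 0}
  ]
}}

```text
time_s: 16.05
position: [0.4509, -0.2806, 0.0361]
tool_rot: [0.708, 0.706, -0.0, 0.001]
wrist_force: [-2.3, 0.4, 5.9]
width: 0.0482
gripper_force: 42.5
```

>>> {"name": "send_rows", "arguments": {
  "plan": [
    {"dx": 0, "dy": 0, "dz": 0, "ax": 0, "ay": 0, "az": 0},
    {"dx": 0, "dy": 0, "dz": 0, "ax": 0, "ay": 0, "az": 0},
    {"dx": 0, "dy": 0, "dz": 0, "ax": 0, "ay": 0, "az": 0},
    {"dx": 0, "dy": 0, "dz": 0.04, "ax": 0, "ay": 0, "az": 0},
    {"dx": 0, "dy": 0, "dz": 0.12, "ax": 0, "ay": 0, "az": 0},
    {"dx": 0, "dy": 0, "dz": 0.2, "ax": 0, "ay": 0, "az": 0},
    {"dx": 0, "dy": 0, "dz": 0.26, "ax": 0, "ay": 0, "az": 0},
    {"dx": 0, "dy": 0, "dz": 0.28, "ax": 0, "ay": 0, "az": 0}
  ],
  "claw": 68
}}

```text
time_s: 16.85
position: [0.4514, -0.281, 0.178]
tool_rot: [0.708, 0.706, 0.0, 0.004]
wrist_force: [-0.1, 0.4, 0.1]
width: 0.0681
gripper_force: 0.0
```

>>> {"name": "send_rows", "arguments": {
  "plan": [
    {"dx": 0.258, "dy": 0.708, "dz": 0, "ax": 0, "ay": 0, "az": 0.005},
    {"dx": 0.258, "dy": 0.708, "dz": 0, "ax": 0, "ay": 0, "az": 0.005},
    {"dx": 0.258, "dy": 0.708, "dz": 0, "ax": 0, "ay": 0, "az": 0.005},
    {"dx": 0.258, "dy": 0.708, "dz": 0, "ax": 0, "ay": 0, "az": 0.005},
    {"dx": 0.258, "dy": 0.708, "dz": 0, "ax": 0, "ay": 0, "az": 0.005},
    {"dx": 0.258, "dy": 0.708, "dz": 0, "ax": 0, "ay": 0, "az": 0.005},
    {"dx": 0.258, "dy": 0.708, "dz": 0, "ax": 0, "ay": 0, "az": 0.005},
    {"dx": 0.258, "dy": 0.708, "dz": 0, "ax": 0, "ay": 0, "az": 0.005}
  ],
  "claw": 26
}}

```text
time_s: 17.65
position: [0.5786, 0.0778, 0.1722]
tool_rot: [0.701, 0.713, -0.001, -0.001]
wrist_force: [0.4, -0.1, -0.3]
width: 0.0261
gripper_force: 0.0
```

```bash
python3 - <<'E'
from m import *
n='side';p,d=cam(n);P=pts(n,d);st()
blob(n,p,P,'handle',(0,0,100),(179,70,255),(.56,.60,0.0,.15),(.05,.072))
blob(n,p,P,'spray',(0,0,0),(179,255,255),(.38,.52,-.45,-.31),(.19,.21))
blob(n,p,P,'pot',(3,90,120),(20,255,255),(.40,.5,-.34,-.22),(.034,.05))
blob(n,p,P,'tape',(22,100,100),(35,255,255),(.42,.52,-.24,-.12),(.05,.07))
cv2.imwrite('pics/s3.png',cv2.resize(p[60:260,170:400,::-1],(690,600)))
E
```

```text
('time_s', 17.7) ('position', [0.579, 0.08, 0.172]) ('tool_rot', [0.701, 0.713, 0.001, -0.001]) ('joint_pos', [-0.037, 0.167, 1.868, 0.003, 1.108, -0.056]) ('wrist_force', [-0.001, 0.834, 1.087]) ('width', 0.026) ('gripper_force', 0.0)
side handle 169 uv 240.0 217.7 med [0.5801 0.0787 0.0665] lo [0.574 0.022 0.061] hi [0.598 0.123 0.07 ] rect [0.5859 0.0727] [0.025 0.103] 0.4
side spray 65 uv 307.4 89.4 med [ 0.4283 -0.3524  0.1979] lo [ 0.413 -0.374  0.191] hi [ 0.449 -0.345  0.203] rect [ 0.4286 -0.3568] [0.046 0.016] 35.0
side pot 148 uv 296.6 147.2 med [ 0.4488 -0.2749  0.0432] lo [ 0.427 -0.303  0.035] hi [ 0.473 -0.256  0.046] rect [ 0.4498 -0.2797] [0.047 0.049] 0.9
side tape 75 uv 290.2 161.2 med [ 0.465  -0.1715  0.0625] lo [ 0.452 -0.203  0.056] hi [ 0.485 -0.15   0.066] rect [ 0.4676 -0.1773] [0.057 0.03 ] 79.1
```

View pics/s3.png

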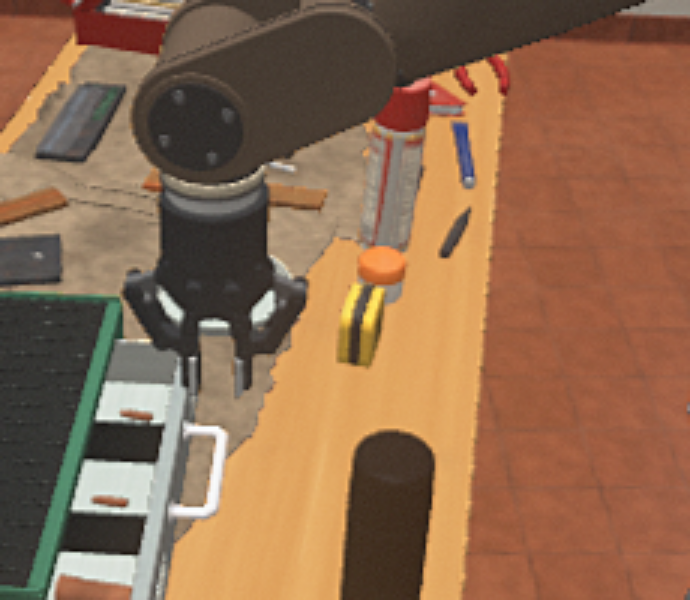

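The spray can, pot and tape all stand upright on the right at (400,160), (382,270) and (360,325). The gripper is above the handle, whose bar is at (215,470).

>>> {"name": "send_rows", "arguments": {
  "plan": [
    {"dx": 0.004, "dy": -0.01, "dz": -0.05, "ax": 0, "ay": 0, "az": 0},
    {"dx": 0.004, "dy": -0.01, "dz": -0.1, "ax": 0, "ay": 0, "az": 0},
    {"dx": 0.004, "dy": -0.01, "dz": -0.15, "ax": 0, "ay": 0, "az": 0},
    {"dx": 0.004, "dy": -0.01, "dz": -0.18, "ax": 0, "ay": 0, "az": 0},
    {"dx": 0.004, "dy": -0.01, "dz": -0.2, "ax": 0, "ay": 0, "az": 0},
    {"dx": 0.004, "dy": -0.01, "dz": -0.212, "ax": 0, "ay": 0, "az": 0},
    {"dx": 0.004, "dy": -0.01, "dz": -0.212, "ax": 0, "ay": 0, "az": 0}
  ]
}}

```text
time_s: 18.4
position: [0.5808, 0.0692, 0.0676]
tool_rot: [0.702, 0.712, -0.0, -0.0]
wrist_force: [-0.1, 0.4, 0.0]
width: 0.0257
gripper_force: 0.0
```

>>> {"name": "send_rows", "arguments": {
  "plan": [
    {"dx": 0, "dy": 0, "dz": 0, "ax": 0, "ay": 0, "az": 0},
    {"dx": 0, "dy": 0, "dz": 0, "ax": 0, "ay": 0, "az": 0},
    {"dx": 0, "dy": 0, "dz": 0, "ax": 0, "ay": 0, "az": 0},
    {"dx": 0, "dy": 0, "dz": 0, "ax": 0, "ay": 0, "az": 0}
  ],
  "claw": 2
}}

```text
time_s: 18.8
position: [0.5817, 0.0692, 0.0692]
tool_rot: [0.702, 0.712, 0.001, 0.001]
wrist_force: [-0.7, -0.0, 1.2]
width: 0.0083
gripper_force: 39.1
```

>>> {"name": "send_rows", "arguments": {
  "plan": [
    {"dx": -0.02, "dy": 0, "dz": 0, "ax": 0, "ay": 0, "az": 0},
    {"dx": -0.06, "dy": 0, "dz": 0, "ax": 0, "ay": 0, "az": 0},
    {"dx": -0.1, "dy": -0.002, "dz": 0, "ax": 0, "ay": 0, "az": 0},
    {"dx": -0.14, "dy": -0.003, "dz": 0, "ax": 0, "ay": 0, "az": 0},
    {"dx": -0.17, "dy": -0.004, "dz": 0, "ax": 0, "ay": 0, "az": 0},
    {"dx": -0.195, "dy": -0.004, "dz": 0, "ax": 0, "ay": 0, "az": 0},
    {"dx": -0.2, "dy": -0.004, "dz": 0, "ax": 0, "ay": 0, "az": 0},
    {"dx": -0.2, "dy": -0.004, "dz": 0, "ax": 0, "ay": 0, "az": 0}
  ]
}}

```text
time_s: 19.6
position: [0.4806, 0.0673, 0.0691]
tool_rot: [0.702, 0.712, -0.0, 0.0]
wrist_force: [-0.3, -0.6, 7.4]
width: 0.0081
gripper_force: 41.2
```

>>> {"name": "send_rows", "arguments": {
  "plan": [
    {"dx": 0, "dy": 0, "dz": 0, "ax": 0, "ay": 0, "az": 0},
    {"dx": 0, "dy": 0, "dz": 0, "ax": 0, "ay": 0, "az": 0},
    {"dx": 0, "dy": 0, "dz": 0.05, "ax": 0, "ay": 0, "az": 0},
    {"dx": 0, "dy": 0, "dz": 0.12, "ax": 0, "ay": 0, "az": 0},
    {"dx": 0, "dy": 0, "dz": 0.2, "ax": 0, "ay": 0, "az": 0},
    {"dx": 0, "dy": -0.1, "dz": 0.25, "ax": 0, "ay": 0, "az": 0.04},
    {"dx": 0, "dy": -0.2, "dz": 0.25, "ax": 0, "ay": 0, "az": 0.08},
    {"dx": 0, "dy": -0.2, "dz": 0.25, "ax": 0, "ay": 0, "az": 0.12}
  ],
  "claw": 26
}}

```text
time_s: 20.4
position: [0.4814, -0.0362, 0.1943]
tool_rot: [0.556, 0.831, -0.0, 0.001]
wrist_force: [-0.1, 0.4, 0.2]
width: 0.026
gripper_force: 0.0
```

```bash
python3 - <<'E'
from m import *
for n in('top','side'):
    p,d=cam(n);P=pts(n,d)
    blob(n,p,P,'handle',(0,0,100),(179,70,255),(.45,.51,0.0,.15),(.05,.072))
    blob(n,p,P,'panel',(0,0,0),(179,255,255),(.5,.555,-.15,.3),(.076,.096))
    blob(n,p,P,'nozzle',(0,60,40),(14,255,220),(.53,.68,.13,.23),(.025,.05))
    cv2.imwrite(f'pics/o{n}.png',cv2.resize((p[130:245,180:320] if n=='top' else p[150:310,150:350])[:,:,::-1],(800,600)))
st()
E
```

```text
top handle 105 uv 237.2 222.1 med [0.483  0.0942 0.065 ] lo [0.476 0.044 0.06 ] hi [0.509 0.123 0.069] rect [0.4838 0.0867] [0.086 0.03 ] 72.2
top panel 306 uv 221.9 211.7 med [0.5188 0.1401 0.085 ] lo [0.512 0.033 0.08 ] hi [0.526 0.241 0.089] rect [0.5193 0.1226] [0.014 0.243] 1.2
top nozzle 99 uv 210.2 199.5 med [0.5641 0.1818 0.0368] lo [0.531 0.173 0.031] hi [0.59  0.189 0.042] rect [0.5609 0.1812] [0.017 0.06 ] 88.1
side handle 204 uv 279.9 220.2 med [0.4818 0.0799 0.0669] lo [0.473 0.021 0.061] hi [0.509 0.122 0.07 ] rect [0.4908 0.0714] [0.107 0.036] 89.6
side panel 625 uv 266.5 221.8 med [0.5167 0.1111 0.0866] lo [ 0.509 -0.092  0.081] hi [0.525 0.242 0.089] rect [0.5174 0.0693] [0.014 0.348] 1.1
side nozzle 252 uv 244.5 261.8 med [0.5598 0.1881 0.0369] lo [0.531 0.176 0.025] hi [0.587 0.193 0.043] rect [0.5594 0.1843] [0.056 0.021] 4.5
('time_s', 20.5) ('position', [0.481, -0.034, 0.193]) ('tool_rot', [0.558, 0.83, -0.0, -0.0]) ('joint_pos', [-0.282, -0.09, 2.093, -0.0, 1.14, -0.669]) ('wrist_force', [-0.129, -0.104, -0.617]) ('width', 0.026) ('gripper_force', 0.0)
```

View pics/otop.png

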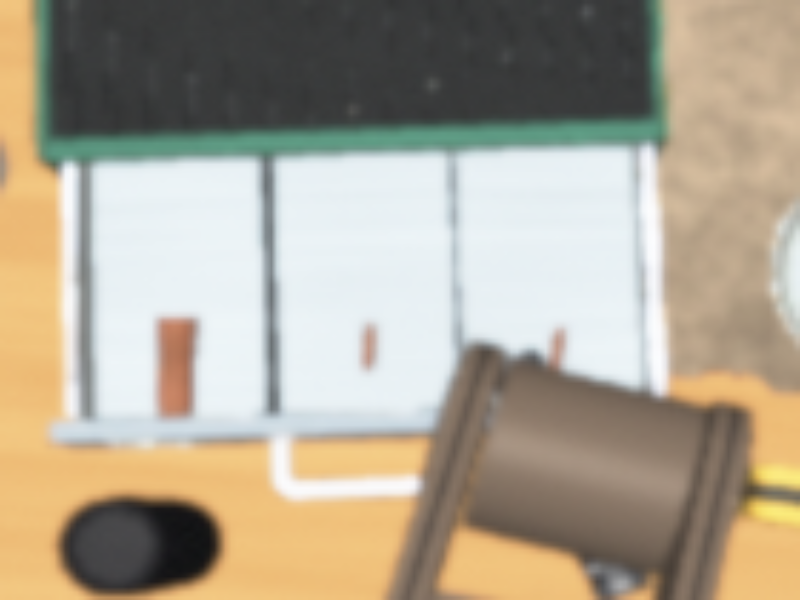

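The drawer is open about 0.155. The nozzle lies at (176,365) in the left compartment, and both tips are in place.

>>> {"name": "send_rows", "arguments": {
  "plan": [
    {"dx": 0.168, "dy": 0.434, "dz": 0.08, "ax": 0, "ay": 0, "az": 0.383},
    {"dx": 0.168, "dy": 0.434, "dz": 0.08, "ax": 0, "ay": 0, "az": 0.383},
    {"dx": 0.168, "dy": 0.434, "dz": 0.08, "ax": 0, "ay": 0, "az": 0.383},
    {"dx": 0.168, "dy": 0.434, "dz": 0.08, "ax": 0, "ay": 0, "az": 0.383},
    {"dx": 0.168, "dy": 0.434, "dz": 0.08, "ax": 0, "ay": 0, "az": 0.383},
    {"dx": 0.168, "dy": 0.434, "dz": 0.08, "ax": 0, "ay": 0, "az": 0.383},
    {"dx": 0.168, "dy": 0.434, "dz": 0.08, "ax": 0, "ay": 0, "az": 0.383},
    {"dx": 0.168, "dy": 0.434, "dz": 0.08, "ax": 0, "ay": 0, "az": 0.383}
  ],
  "claw": 48
}}

```text
time_s: 21.3
position: [0.5638, 0.1861, 0.2316]
tool_rot: [-0.012, 1.0, -0.0, -0.001]
wrist_force: [0.1, -0.6, -0.0]
width: 0.0483
gripper_force: 0.0
```

>>> {"name": "send_rows", "arguments": {
  "plan": [
    {"dx": 0, "dy": 0, "dz": -0.04, "ax": 0, "ay": 0, "az": 0},
    {"dx": 0, "dy": 0, "dz": -0.1, "ax": 0, "ay": 0, "az": 0},
    {"dx": 0, "dy": 0, "dz": -0.16, "ax": 0, "ay": 0, "az": 0},
    {"dx": 0, "dy": 0, "dz": -0.2, "ax": 0, "ay": 0, "az": 0},
    {"dx": 0, "dy": 0, "dz": -0.22, "ax": 0, "ay": 0, "az": 0},
    {"dx": 0, "dy": 0, "dz": -0.22, "ax": 0, "ay": 0, "az": 0}
  ]
}}

```text
time_s: 21.9
position: [0.5631, 0.1848, 0.1207]
tool_rot: [-0.009, 1.0, -0.0, -0.002]
wrist_force: [1.1, 0.7, 0.6]
width: 0.048
gripper_force: 0.0
```

```bash
python3 - <<'E'
from h import *
p,d=cam('side');a=p[120:310,150:400];st()
cv2.imwrite('pics/s4.png',cv2.resize(a,(750,570),interpolation=cv2.INTER_CUBIC)[:,:,::-1])
E
```

```text
('time_s', 21.95) ('position', [0.564, 0.185, 0.122]) ('tool_rot', [-0.009, 1.0, -0.0, -0.001]) ('joint_pos', [0.146, 0.247, 1.874, 0.0, 1.022, -1.444]) ('wrist_force', [0.334, -0.204, 0.437]) ('width', 0.048) ('gripper_force', 0.0)
```

View pics/s4.png

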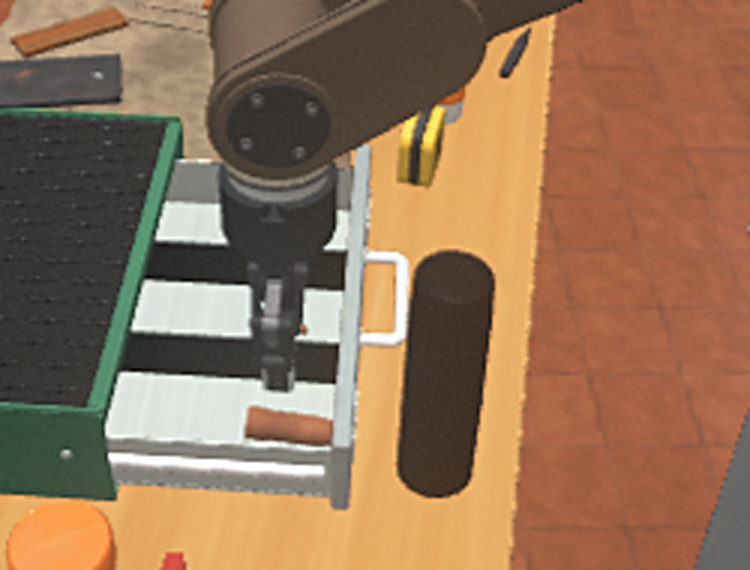

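The fingers (275,375) are above the rear half of the nozzle (290,425), and nothing is in the way.

>>> {"name": "send_rows", "arguments": {
  "plan": [
    {"dx": 0, "dy": -0.004, "dz": -0.05, "ax": 0, "ay": 0, "az": 0},
    {"dx": 0, "dy": -0.004, "dz": -0.1, "ax": 0, "ay": 0, "az": 0},
    {"dx": 0, "dy": -0.004, "dz": -0.14, "ax": 0, "ay": 0, "az": 0},
    {"dx": 0, "dy": -0.004, "dz": -0.16, "ax": 0, "ay": 0, "az": 0},
    {"dx": 0, "dy": -0.004, "dz": -0.16, "ax": 0, "ay": 0, "az": 0}
  ]
}}

```text
time_s: 22.45
position: [0.5647, 0.1824, 0.0427]
tool_rot: [-0.01, 1.0, -0.0, -0.001]
wrist_force: [0.4, 0.7, -0.5]
width: 0.0479
gripper_force: 0.0
```

>>> {"name": "send_rows", "arguments": {
  "plan": [
    {"dx": 0, "dy": 0, "dz": 0, "ax": 0, "ay": 0, "az": 0},
    {"dx": 0, "dy": 0, "dz": 0, "ax": 0, "ay": 0, "az": 0},
    {"dx": 0, "dy": 0, "dz": 0, "ax": 0, "ay": 0, "az": 0},
    {"dx": 0, "dy": 0, "dz": 0, "ax": 0, "ay": 0, "az": 0},
    {"dx": 0, "dy": 0, "dz": 0, "ax": 0, "ay": 0, "az": 0},
    {"dx": 0, "dy": 0, "dz": 0, "ax": 0, "ay": 0, "az": 0}
  ],
  "claw": 10
}}

```text
time_s: 23.05
position: [0.5664, 0.1827, 0.0451]
tool_rot: [-0.01, 1.0, 0.0, 0.002]
wrist_force: [-1.2, -0.2, 5.6]
width: 0.0212
gripper_force: 39.0
```

>>> {"name": "send_rows", "arguments": {
  "plan": [
    {"dx": 0, "dy": 0, "dz": 0.04, "ax": 0, "ay": 0, "az": 0},
    {"dx": 0, "dy": 0, "dz": 0.12, "ax": 0, "ay": 0, "az": 0},
    {"dx": 0, "dy": 0, "dz": 0.2, "ax": 0, "ay": 0, "az": 0},
    {"dx": 0.01, "dy": -0.08, "dz": 0.22, "ax": 0, "ay": 0, "az": 0},
    {"dx": 0.02, "dy": -0.16, "dz": 0.22, "ax": 0, "ay": 0, "az": 0},
    {"dx": 0.02, "dy": -0.24, "dz": 0.22, "ax": 0, "ay": 0, "az": 0},
    {"dx": 0.03, "dy": -0.32, "dz": 0.22, "ax": 0, "ay": 0, "az": 0},
    {"dx": 0.04, "dy": -0.4, "dz": 0.22, "ax": 0, "ay": 0, "az": 0}
  ]
}}

```text
time_s: 23.85
position: [0.5843, -0.0192, 0.1527]
tool_rot: [-0.01, 1.0, -0.0, -0.0]
wrist_force: [0.2, 0.1, -0.2]
width: 0.0208
gripper_force: 39.3
```

>>> {"name": "send_rows", "arguments": {
  "plan": [
    {"dx": 0, "dy": -0.08, "dz": 0, "ax": 0, "ay": 0, "az": 0},
    {"dx": 0.01, "dy": -0.16, "dz": 0, "ax": 0, "ay": 0, "az": 0},
    {"dx": 0.02, "dy": -0.24, "dz": 0, "ax": 0, "ay": 0, "az": 0},
    {"dx": 0.03, "dy": -0.32, "dz": 0, "ax": 0, "ay": 0, "az": 0},
    {"dx": 0.03, "dy": -0.4, "dz": 0, "ax": 0, "ay": 0, "az": 0},
    {"dx": 0.03, "dy": -0.445, "dz": -0.04, "ax": 0, "ay": 0, "az": 0},
    {"dx": 0.03, "dy": -0.445, "dz": -0.12, "ax": 0, "ay": 0, "az": 0},
    {"dx": 0.03, "dy": -0.445, "dz": -0.18, "ax": 0, "ay": 0, "az": 0}
  ]
}}

```text
time_s: 24.65
position: [0.5988, -0.2411, 0.061]
tool_rot: [-0.009, 1.0, 0.0, -0.001]
wrist_force: [-0.0, 0.2, -1.7]
width: 0.021
gripper_force: 39.3
```

```bash
python3 - <<'E'
from h import *
p,d=cam('side');a=p[60:260,150:400];st()
cv2.imwrite('pics/s5.png',cv2.resize(a,(750,600),interpolation=cv2.INTER_CUBIC)[:,:,::-1])
E
```

```text
('time_s', 24.7) ('position', [0.595, -0.239, 0.055]) ('tool_rot', [-0.009, 1.0, 0.003, -0.005]) ('joint_pos', [-0.539, 0.438, 1.769, -0.0, 0.947, -2.128]) ('wrist_force', [-2.16, 1.745, -3.898]) ('width', 0.021) ('gripper_force', 39.272)
```

View pics/s5.png

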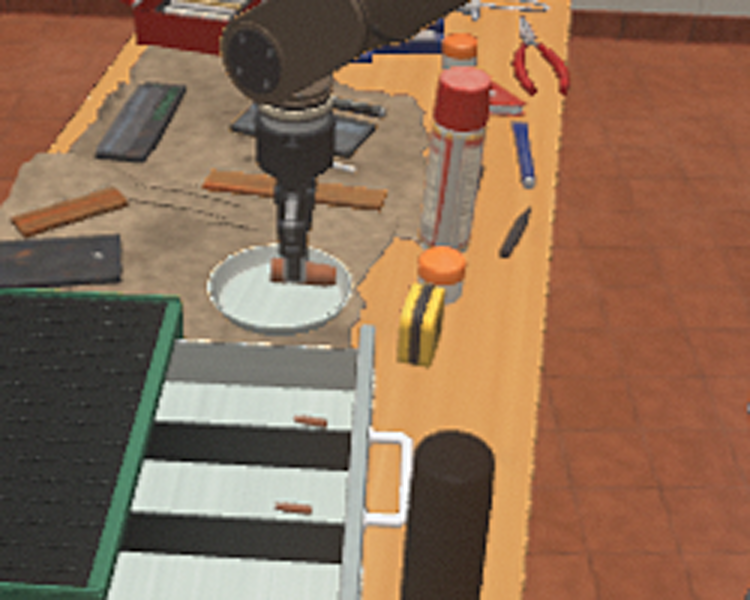

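The nozzle hangs level over the dish at (305,272), roughly central.

>>> {"name": "send_rows", "arguments": {
  "plan": [
    {"dx": 0, "dy": 0, "dz": -0.02, "ax": 0, "ay": 0, "az": 0},
    {"dx": 0, "dy": 0, "dz": -0.035, "ax": 0, "ay": 0, "az": 0},
    {"dx": 0, "dy": 0, "dz": -0.045, "ax": 0, "ay": 0, "az": 0},
    {"dx": 0, "dy": 0, "dz": -0.045, "ax": 0, "ay": 0, "az": 0},
    {"dx": 0, "dy": 0, "dz": -0.045, "ax": 0, "ay": 0, "az": 0}
  ]
}}

```text
time_s: 25.2
position: [0.6007, -0.2404, 0.0418]
tool_rot: [-0.01, 1.0, -0.001, 0.001]
wrist_force: [0.2, 0.3, -1.4]
width: 0.0206
gripper_force: 39.3
```

>>> {"name": "send_rows", "arguments": {
  "plan": [
    {"dx": 0, "dy": 0, "dz": -0.006, "ax": 0, "ay": 0, "az": 0},
    {"dx": 0, "dy": 0, "dz": -0.009, "ax": 0, "ay": 0, "az": 0},
    {"dx": 0, "dy": 0, "dz": -0.009, "ax": 0, "ay": 0, "az": 0}
  ]
}}

```text
time_s: 25.5
position: [0.5998, -0.2401, 0.036]
tool_rot: [-0.01, 1.0, 0.0, -0.0]
wrist_force: [-0.2, -0.2, -1.1]
width: 0.0209
gripper_force: 39.3
```

>>> {"name": "send_rows", "arguments": {
  "plan": [
    {"dx": 0, "dy": 0, "dz": 0, "ax": 0, "ay": 0, "az": 0},
    {"dx": 0, "dy": 0, "dz": 0, "ax": 0, "ay": 0, "az": 0},
    {"dx": 0, "dy": 0, "dz": 0, "ax": 0, "ay": 0, "az": 0},
    {"dx": 0, "dy": 0, "dz": 0.03, "ax": 0, "ay": 0, "az": 0},
    {"dx": 0, "dy": 0, "dz": 0.1, "ax": 0, "ay": 0, "az": 0},
    {"dx": 0, "dy": 0, "dz": 0.18, "ax": 0, "ay": 0, "az": 0},
    {"dx": 0, "dy": 0, "dz": 0.26, "ax": 0, "ay": 0, "az": 0},
    {"dx": -0.04, "dy": 0.06, "dz": 0.28, "ax": 0, "ay": 0, "az": -0.04}
  ],
  "claw": 42
}}

```text
time_s: 26.3
position: [0.5842, -0.2143, 0.1848]
tool_rot: [0.056, 0.998, -0.004, 0.007]
wrist_force: [0.5, 0.2, 0.6]
width: 0.0416
gripper_force: 0.0
```

>>> {"name": "send_rows", "arguments": {
  "plan": [
    {"dx": -0.205, "dy": 0.566, "dz": 0, "ax": 0, "ay": 0, "az": -0.458},
    {"dx": -0.205, "dy": 0.566, "dz": 0, "ax": 0, "ay": 0, "az": -0.458},
    {"dx": -0.205, "dy": 0.566, "dz": 0, "ax": 0, "ay": 0, "az": -0.458},
    {"dx": -0.205, "dy": 0.566, "dz": 0, "ax": 0, "ay": 0, "az": -0.458},
    {"dx": -0.205, "dy": 0.566, "dz": 0, "ax": 0, "ay": 0, "az": -0.458},
    {"dx": -0.205, "dy": 0.566, "dz": 0, "ax": 0, "ay": 0, "az": -0.458},
    {"dx": -0.205, "dy": 0.566, "dz": 0, "ax": 0, "ay": 0, "az": -0.458},
    {"dx": -0.205, "dy": 0.566, "dz": 0, "ax": 0, "ay": 0, "az": -0.458}
  ],
  "claw": 26
}}

```text
time_s: 27.1
position: [0.4766, 0.0749, 0.1774]
tool_rot: [0.596, 0.803, 0.001, 0.001]
wrist_force: [-0.6, -0.5, -0.6]
width: 0.0258
gripper_force: 0.0
```

```bash
python3 - <<'E'
from m import *
for n in('top','side'):
    p,d=cam(n);P=pts(n,d)
    blob(n,p,P,'nozzle',(0,60,40),(14,255,220),(.53,.66,-.3,-.18),(.015,.06))
    blob(n,p,P,'handle',(0,0,100),(179,70,255),(.45,.51,0.0,.15),(.05,.072))
st()
E
```

```text
top nozzle 103 uv 336.2 188.2 med [ 0.5924 -0.237   0.0262] lo [ 0.565 -0.248  0.02 ] hi [ 0.625 -0.229  0.033] rect [ 0.5952 -0.2386] [0.06 0.02] 1.4
top handle 21 uv 258.6 219.5 med [0.4916 0.0209 0.0645] lo [0.48  0.018 0.063] hi [0.508 0.024 0.07 ] rect [0.4931 0.0208] [0.006 0.029] 89.5
side nozzle 125 uv 248.6 157.0 med [ 0.5953 -0.2337  0.0252] lo [ 0.565 -0.246  0.016] hi [ 0.62  -0.227  0.031] rect [ 0.5911 -0.2361] [0.021 0.06 ] 87.1
side handle 194 uv 280.4 219.6 med [0.4808 0.0748 0.0665] lo [0.471 0.02  0.06 ] hi [0.506 0.124 0.07 ] rect [0.488  0.0822] [0.037 0.13 ] 0.8
('time_s', 27.2) ('position', [0.478, 0.073, 0.177]) ('tool_rot', [0.595, 0.804, 0.001, 0.001]) ('joint_pos', [-0.058, -0.07, 2.104, -0.0, 1.105, -0.355]) ('wrist_force', [-0.169, -0.963, 0.359]) ('width', 0.026) ('gripper_force', 0.0)
```

>>> {"name": "send_rows", "arguments": {
  "plan": [
    {"dx": 0.007, "dy": -0.01, "dz": -0.03, "ax": 0, "ay": 0, "az": -0.047},
    {"dx": 0.007, "dy": -0.01, "dz": -0.08, "ax": 0, "ay": 0, "az": -0.089},
    {"dx": 0.007, "dy": -0.01, "dz": -0.12, "ax": 0, "ay": 0, "az": -0.089},
    {"dx": 0.007, "dy": -0.01, "dz": -0.15, "ax": 0, "ay": 0, "az": -0.089},
    {"dx": 0.007, "dy": -0.01, "dz": -0.18, "ax": 0, "ay": 0, "az": -0.089},
    {"dx": 0.007, "dy": -0.01, "dz": -0.21, "ax": 0, "ay": 0, "az": -0.089},
    {"dx": 0.007, "dy": -0.01, "dz": -0.218, "ax": 0, "ay": 0, "az": -0.089},
    {"dx": 0.007, "dy": -0.01, "dz": -0.218, "ax": 0, "ay": 0, "az": -0.089}
  ]
}}

```text
time_s: 28.0
position: [0.4812, 0.0674, 0.0674]
tool_rot: [0.701, 0.713, -0.0, -0.0]
wrist_force: [-0.2, 0.6, -0.2]
width: 0.0258
gripper_force: 0.0
```

>>> {"name": "send_rows", "arguments": {
  "plan": [
    {"dx": 0, "dy": 0, "dz": 0, "ax": 0, "ay": 0, "az": 0},
    {"dx": 0, "dy": 0, "dz": 0, "ax": 0, "ay": 0, "az": 0},
    {"dx": 0, "dy": 0, "dz": 0, "ax": 0, "ay": 0, "az": 0},
    {"dx": 0, "dy": 0, "dz": 0, "ax": 0, "ay": 0, "az": 0}
  ],
  "claw": 2
}}

```text
time_s: 28.4
position: [0.4814, 0.0676, 0.068]
tool_rot: [0.701, 0.713, 0.0, 0.001]
wrist_force: [-0.5, -0.4, 3.6]
width: 0.0081
gripper_force: 39.1
```

>>> {"name": "send_rows", "arguments": {
  "plan": [
    {"dx": 0.02, "dy": 0, "dz": 0, "ax": 0, "ay": 0, "az": 0},
    {"dx": 0.06, "dy": 0.001, "dz": 0, "ax": 0, "ay": 0, "az": 0},
    {"dx": 0.1, "dy": 0.002, "dz": 0, "ax": 0, "ay": 0, "az": 0},
    {"dx": 0.14, "dy": 0.003, "dz": 0, "ax": 0, "ay": 0, "az": 0},
    {"dx": 0.18, "dy": 0.004, "dz": 0, "ax": 0, "ay": 0, "az": 0},
    {"dx": 0.21, "dy": 0.004, "dz": 0, "ax": 0, "ay": 0, "az": 0},
    {"dx": 0.22, "dy": 0.004, "dz": 0, "ax": 0, "ay": 0, "az": 0},
    {"dx": 0.22, "dy": 0.004, "dz": 0, "ax": 0, "ay": 0, "az": 0}
  ]
}}

```text
time_s: 29.2
position: [0.5926, 0.0697, 0.068]
tool_rot: [0.701, 0.713, 0.001, 0.001]
wrist_force: [1.2, -1.3, 4.0]
width: 0.0083
gripper_force: 40.6
```

>>> {"name": "send_rows", "arguments": {
  "plan": [
    {"dx": 0, "dy": 0, "dz": 0, "ax": 0, "ay": 0, "az": 0},
    {"dx": 0, "dy": 0, "dz": 0, "ax": 0, "ay": 0, "az": 0},
    {"dx": 0, "dy": 0, "dz": 0.04, "ax": 0, "ay": 0, "az": 0},
    {"dx": 0, "dy": 0, "dz": 0.1, "ax": 0, "ay": 0, "az": 0},
    {"dx": -0.04, "dy": 0, "dz": 0.1, "ax": 0, "ay": 0, "az": 0},
    {"dx": -0.09, "dy": 0, "dz": 0.1, "ax": 0, "ay": 0, "az": 0},
    {"dx": -0.11, "dy": 0, "dz": 0.07, "ax": 0, "ay": 0, "az": 0},
    {"dx": -0.11, "dy": 0, "dz": 0.03, "ax": 0, "ay": 0, "az": 0}
  ],
  "claw": 26
}}

```text
time_s: 30.0
position: [0.5342, 0.0701, 0.0821]
tool_rot: [0.701, 0.713, 0.0, 0.0]
wrist_force: [-0.0, 0.0, -0.4]
width: 0.0263
gripper_force: 0.0
```

>>> {"name": "send_rows", "arguments": {
  "plan": [
    {"dx": 0, "dy": 0, "dz": -0.03, "ax": 0, "ay": 0, "az": 0},
    {"dx": 0, "dy": 0, "dz": -0.035, "ax": 0, "ay": 0, "az": 0},
    {"dx": 0, "dy": 0, "dz": -0.035, "ax": 0, "ay": 0, "az": 0},
    {"dx": 0.04, "dy": 0, "dz": -0.035, "ax": 0, "ay": 0, "az": 0},
    {"dx": 0.08, "dy": 0, "dz": -0.035, "ax": 0, "ay": 0, "az": 0},
    {"dx": 0.1, "dy": 0, "dz": -0.035, "ax": 0, "ay": 0, "az": 0},
    {"dx": 0.12, "dy": 0, "dz": -0.035, "ax": 0, "ay": 0, "az": 0},
    {"dx": 0.14, "dy": 0, "dz": -0.035, "ax": 0, "ay": 0, "az": 0}
  ],
  "claw": 0
}}

```text
time_s: 30.8
position: [0.6063, 0.0699, 0.0649]
tool_rot: [0.701, 0.713, -0.0, -0.0]
wrist_force: [-2.3, 0.3, 1.6]
width: -0.0004
gripper_force: 1.0
```

>>> {"name": "send_rows", "arguments": {
  "plan": [
    {"dx": 0.006, "dy": 0, "dz": 0, "ax": 0, "ay": 0, "az": 0},
    {"dx": 0.012, "dy": 0, "dz": 0, "ax": 0, "ay": 0, "az": 0},
    {"dx": 0.018, "dy": 0, "dz": 0, "ax": 0, "ay": 0, "az": 0},
    {"dx": 0.022, "dy": 0, "dz": 0, "ax": 0, "ay": 0, "az": 0}
  ]
}}

```text
time_s: 31.2
position: [0.6168, 0.0699, 0.0645]
tool_rot: [0.701, 0.713, -0.0, -0.0]
wrist_force: [-1.3, 0.3, 1.0]
width: -0.0001
gripper_force: 0.8
```

>>> {"name": "send_rows", "arguments": {
  "plan": [
    {"dx": 0.004, "dy": 0, "dz": 0, "ax": 0, "ay": 0, "az": 0},
    {"dx": 0.008, "dy": 0, "dz": 0, "ax": 0, "ay": 0, "az": 0}
  ]
}}

```text
time_s: 31.4
position: [0.6193, 0.0699, 0.0644]
tool_rot: [0.701, 0.713, -0.002, -0.002]
wrist_force: [-10.8, -0.1, 7.7]
width: -0.0003
gripper_force: 5.2
```

```bash
python3 - <<'E'
from m import *
for n in('top','side'):
    p,d=cam(n);P=pts(n,d)
    blob(n,p,P,'panel',(0,0,0),(179,255,255),(.64,.675,-.15,.3),(.072,.09))
st()
E
```

```text
top panel 127 uv 234.0 163.9 med [0.6723 0.1782 0.0842] lo [ 0.668 -0.091  0.073] hi [0.675 0.244 0.089] rect [0.6726 0.0745] [0.007 0.344] 0.8
side panel 375 uv 196.1 237.4 med [0.6685 0.1728 0.0859] lo [0.664 0.06  0.072] hi [0.675 0.245 0.089] rect [0.6691 0.1484] [0.012 0.196] 0.0
('time_s', 31.5) ('position', [0.619, 0.07, 0.064]) ('tool_rot', [0.701, 0.713, -0.002, -0.002]) ('joint_pos', [-0.05, 0.387, 1.818, -0.0, 0.943, -0.066]) ('wrist_force', [-7.096, 0.033, 5.079]) ('width', 0.0) ('gripper_force', 3.567)
```

>>> {"name": "send_rows", "arguments": {
  "plan": [
    {"dx": -0.03, "dy": 0, "dz": 0.02, "ax": 0, "ay": 0, "az": 0},
    {"dx": -0.07, "dy": -0.02, "dz": 0.08, "ax": 0, "ay": 0, "az": 0},
    {"dx": -0.1, "dy": -0.06, "dz": 0.16, "ax": 0, "ay": 0, "az": 0},
    {"dx": -0.14, "dy": -0.14, "dz": 0.23, "ax": 0, "ay": 0, "az": 0},
    {"dx": -0.338, "dy": -0.7, "dz": 0.24, "ax": 0, "ay": 0, "az": 0},
    {"dx": -0.338, "dy": -0.7, "dz": 0.24, "ax": 0, "ay": 0, "az": 0},
    {"dx": -0.338, "dy": -0.7, "dz": 0.24, "ax": 0, "ay": 0, "az": 0},
    {"dx": -0.338, "dy": -0.7, "dz": 0.24, "ax": 0, "ay": 0, "az": 0}
  ],
  "claw": 68
}}

```text
time_s: 32.3
position: [0.4858, -0.1857, 0.1822]
tool_rot: [0.701, 0.713, 0.0, 0.001]
wrist_force: [1.4, -0.1, -0.1]
width: 0.0679
gripper_force: 0.0
```

>>> {"name": "send_rows", "arguments": {
  "plan": [
    {"dx": -0.08, "dy": -0.2, "dz": 0, "ax": 0, "ay": 0, "az": 0},
    {"dx": -0.08, "dy": -0.2, "dz": 0, "ax": 0, "ay": 0, "az": 0}
  ]
}}

```text
time_s: 32.5
position: [0.4485, -0.2788, 0.1821]
tool_rot: [0.701, 0.713, 0.0, 0.001]
wrist_force: [0.4, -0.0, -0.4]
width: 0.0677
gripper_force: 0.0
```

>>> {"name": "send_rows", "arguments": {
  "plan": [
    {"dx": 0, "dy": 0, "dz": -0.08, "ax": 0, "ay": 0, "az": -0.005},
    {"dx": 0, "dy": 0, "dz": -0.15, "ax": 0, "ay": 0, "az": -0.005},
    {"dx": 0, "dy": 0, "dz": -0.2, "ax": 0, "ay": 0, "az": -0.005},
    {"dx": 0, "dy": 0, "dz": -0.2, "ax": 0, "ay": 0, "az": -0.005},
    {"dx": 0, "dy": 0, "dz": -0.2, "ax": 0, "ay": 0, "az": -0.005}
  ]
}}

```text
time_s: 33.0
position: [0.4494, -0.2769, 0.0818]
tool_rot: [0.707, 0.707, -0.0, 0.0]
wrist_force: [0.8, 1.0, 0.4]
width: 0.0676
gripper_force: 0.0
```

>>> {"name": "send_rows", "arguments": {
  "plan": [
    {"dx": 0.002, "dy": -0.007, "dz": -0.03, "ax": 0, "ay": 0, "az": 0},
    {"dx": 0.002, "dy": -0.007, "dz": -0.07, "ax": 0, "ay": 0, "az": 0},
    {"dx": 0.002, "dy": -0.007, "dz": -0.094, "ax": 0, "ay": 0, "az": 0},
    {"dx": 0.002, "dy": -0.007, "dz": -0.094, "ax": 0, "ay": 0, "az": 0}
  ]
}}

```text
time_s: 33.4
position: [0.4501, -0.2798, 0.0343]
tool_rot: [0.707, 0.707, -0.0, -0.0]
wrist_force: [0.2, 0.5, 0.2]
width: 0.068
gripper_force: 0.0
```

>>> {"name": "send_rows", "arguments": {
  "plan": [
    {"dx": 0, "dy": 0, "dz": 0, "ax": 0, "ay": 0, "az": 0},
    {"dx": 0, "dy": 0, "dz": 0, "ax": 0, "ay": 0, "az": 0},
    {"dx": 0, "dy": 0, "dz": 0, "ax": 0, "ay": 0, "az": 0},
    {"dx": 0, "dy": 0, "dz": 0, "ax": 0, "ay": 0, "az": 0},
    {"dx": 0, "dy": 0, "dz": 0, "ax": 0, "ay": 0, "az": 0},
    {"dx": 0, "dy": 0, "dz": 0, "ax": 0, "ay": 0, "az": 0}
  ],
  "claw": 35
}}

```text
time_s: 34.0
position: [0.4512, -0.281, 0.0361]
tool_rot: [0.707, 0.707, 0.0, 0.002]
wrist_force: [-0.1, -0.0, 6.3]
width: 0.0483
gripper_force: 41.7
```

>>> {"name": "send_rows", "arguments": {
  "plan": [
    {"dx": 0, "dy": 0, "dz": 0.08, "ax": 0, "ay": 0, "az": 0},
    {"dx": 0, "dy": 0, "dz": 0.16, "ax": 0, "ay": 0, "az": 0},
    {"dx": 0.01, "dy": 0.05, "dz": 0.24, "ax": 0, "ay": 0, "az": -0.03},
    {"dx": 0.03, "dy": 0.13, "dz": 0.24, "ax": 0, "ay": 0, "az": -0.07},
    {"dx": 0.05, "dy": 0.21, "dz": 0.24, "ax": 0, "ay": 0, "az": -0.11},
    {"dx": 0.07, "dy": 0.29, "dz": 0.24, "ax": 0, "ay": 0, "az": -0.15},
    {"dx": 0.09, "dy": 0.37, "dz": 0.24, "ax": 0, "ay": 0, "az": -0.19},
    {"dx": 0.11, "dy": 0.45, "dz": 0.24, "ax": 0, "ay": 0, "az": -0.23}
  ]
}}

```text
time_s: 34.8
position: [0.5049, -0.0534, 0.1544]
tool_rot: [0.912, 0.409, -0.0, -0.0]
wrist_force: [-0.3, -0.3, -1.0]
width: 0.0482
gripper_force: 41.6
```

>>> {"name": "send_rows", "arguments": {
  "plan": [
    {"dx": 0.01, "dy": 0.08, "dz": 0, "ax": 0, "ay": 0, "az": -0.04},
    {"dx": 0.03, "dy": 0.16, "dz": 0, "ax": 0, "ay": 0, "az": -0.08},
    {"dx": 0.05, "dy": 0.24, "dz": 0, "ax": 0, "ay": 0, "az": -0.12},
    {"dx": 0.06, "dy": 0.32, "dz": 0, "ax": 0, "ay": 0, "az": -0.16},
    {"dx": 0.06, "dy": 0.4, "dz": 0, "ax": 0, "ay": 0, "az": -0.2},
    {"dx": 0.06, "dy": 0.45, "dz": 0, "ax": 0, "ay": 0, "az": -0.24},
    {"dx": 0.06, "dy": 0.472, "dz": 0, "ax": 0, "ay": 0, "az": -0.27},
    {"dx": 0.06, "dy": 0.472, "dz": 0, "ax": 0, "ay": 0, "az": -0.27}
  ]
}}

```text
time_s: 35.6
position: [0.5345, 0.1823, 0.154]
tool_rot: [1.0, 0.002, -0.0, -0.0]
wrist_force: [0.1, 0.3, 0.4]
width: 0.0481
gripper_force: 41.5
```

>>> {"name": "send_rows", "arguments": {
  "plan": [
    {"dx": 0, "dy": 0, "dz": -0.06, "ax": 0, "ay": 0, "az": 0},
    {"dx": 0, "dy": 0, "dz": -0.12, "ax": 0, "ay": 0, "az": 0},
    {"dx": 0, "dy": 0, "dz": -0.18, "ax": 0, "ay": 0, "az": 0},
    {"dx": 0, "dy": 0, "dz": -0.22, "ax": 0, "ay": 0, "az": 0},
    {"dx": 0, "dy": 0, "dz": -0.22, "ax": 0, "ay": 0, "az": 0},
    {"dx": 0, "dy": 0, "dz": -0.22, "ax": 0, "ay": 0, "az": 0}
  ]
}}

```text
time_s: 36.2
position: [0.5351, 0.1802, 0.0445]
tool_rot: [1.0, 0.0, -0.0, 0.0]
wrist_force: [0.7, -0.0, 0.4]
width: 0.0486
gripper_force: 41.5
```

>>> {"name": "send_rows", "arguments": {
  "plan": [
    {"dx": 0, "dy": 0.001, "dz": -0.012, "ax": 0, "ay": 0, "az": 0},
    {"dx": 0, "dy": 0.001, "dz": -0.019, "ax": 0, "ay": 0, "az": 0},
    {"dx": 0, "dy": 0.001, "dz": -0.019, "ax": 0, "ay": 0, "az": 0},
    {"dx": 0, "dy": 0.001, "dz": -0.019, "ax": 0, "ay": 0, "az": 0}
  ]
}}

```text
time_s: 36.6
position: [0.5364, 0.1814, 0.0362]
tool_rot: [1.0, 0.0, 0.002, -0.0]
wrist_force: [1.8, -1.0, 1.4]
width: 0.0482
gripper_force: 41.7
```

>>> {"name": "send_rows", "arguments": {
  "plan": [
    {"dx": 0, "dy": 0, "dz": 0, "ax": 0, "ay": 0, "az": 0},
    {"dx": 0, "dy": 0, "dz": 0, "ax": 0, "ay": 0, "az": 0},
    {"dx": 0, "dy": 0, "dz": 0, "ax": 0, "ay": 0, "az": 0},
    {"dx": 0, "dy": 0, "dz": 0.04, "ax": 0, "ay": 0, "az": 0},
    {"dx": 0, "dy": 0, "dz": 0.12, "ax": 0, "ay": 0, "az": 0},
    {"dx": 0, "dy": 0, "dz": 0.2, "ax": 0, "ay": 0, "az": 0},
    {"dx": 0, "dy": -0.02, "dz": 0.28, "ax": 0, "ay": 0, "az": 0},
    {"dx": 0, "dy": -0.08, "dz": 0.3, "ax": 0, "ay": 0, "az": 0.04}
  ],
  "claw": 66
}}

```text
time_s: 37.4
position: [0.5376, 0.1428, 0.1908]
tool_rot: [0.998, 0.066, 0.005, -0.0]
wrist_force: [0.3, 0.0, 0.9]
width: 0.0665
gripper_force: 0.0
```

>>> {"name": "send_rows", "arguments": {
  "plan": [
    {"dx": -0.133, "dy": -0.643, "dz": 0, "ax": 0, "ay": 0, "az": 0.4},
    {"dx": -0.133, "dy": -0.643, "dz": 0, "ax": 0, "ay": 0, "az": 0.4},
    {"dx": -0.133, "dy": -0.643, "dz": 0, "ax": 0, "ay": 0, "az": 0.4},
    {"dx": -0.133, "dy": -0.643, "dz": 0, "ax": 0, "ay": 0, "az": 0.4},
    {"dx": -0.133, "dy": -0.643, "dz": 0, "ax": 0, "ay": 0, "az": 0.4},
    {"dx": -0.133, "dy": -0.643, "dz": 0, "ax": 0, "ay": 0, "az": 0.4},
    {"dx": -0.133, "dy": -0.643, "dz": 0, "ax": 0, "ay": 0, "az": 0.4},
    {"dx": -0.133, "dy": -0.643, "dz": 0, "ax": 0, "ay": 0, "az": 0.4}
  ],
  "claw": 60
}}

```text
time_s: 38.2
position: [0.4676, -0.1831, 0.185]
tool_rot: [0.823, 0.568, -0.0, 0.0]
wrist_force: [0.3, 0.2, 0.6]
width: 0.06
gripper_force: 0.0
```

>>> {"name": "send_rows", "arguments": {
  "plan": [
    {"dx": 0, "dy": 0, "dz": -0.03, "ax": 0, "ay": 0, "az": 0.02},
    {"dx": 0, "dy": 0, "dz": -0.1, "ax": 0, "ay": 0, "az": 0.02},
    {"dx": 0, "dy": 0, "dz": -0.16, "ax": 0, "ay": 0, "az": 0.02},
    {"dx": 0, "dy": 0, "dz": -0.16, "ax": 0, "ay": 0, "az": 0.02},
    {"dx": 0, "dy": 0, "dz": -0.16, "ax": 0, "ay": 0, "az": 0.02}
  ]
}}

```text
time_s: 38.7
position: [0.4684, -0.1799, 0.1049]
tool_rot: [0.805, 0.593, -0.0, -0.001]
wrist_force: [0.5, -0.3, 1.0]
width: 0.0603
gripper_force: 0.0
```

>>> {"name": "send_rows", "arguments": {
  "plan": [
    {"dx": 0.003, "dy": 0, "dz": 0, "ax": 0, "ay": 0, "az": 0.039},
    {"dx": 0.003, "dy": 0, "dz": -0.06, "ax": 0, "ay": 0, "az": 0.039},
    {"dx": 0.003, "dy": 0, "dz": -0.11, "ax": 0, "ay": 0, "az": 0.039},
    {"dx": 0.003, "dy": 0, "dz": -0.13, "ax": 0, "ay": 0, "az": 0.039},
    {"dx": 0.003, "dy": 0, "dz": -0.13, "ax": 0, "ay": 0, "az": 0.039}
  ]
}}

```text
time_s: 39.2
position: [0.4702, -0.18, 0.0401]
tool_rot: [0.768, 0.641, -0.0, -0.0]
wrist_force: [0.0, 0.5, -0.3]
width: 0.0596
gripper_force: 0.0
```

>>> {"name": "send_rows", "arguments": {
  "plan": [
    {"dx": 0, "dy": 0, "dz": 0, "ax": 0, "ay": 0, "az": 0},
    {"dx": 0, "dy": 0, "dz": 0, "ax": 0, "ay": 0, "az": 0},
    {"dx": 0, "dy": 0, "dz": 0, "ax": 0, "ay": 0, "az": 0},
    {"dx": 0, "dy": 0, "dz": 0, "ax": 0, "ay": 0, "az": 0},
    {"dx": 0, "dy": 0, "dz": 0, "ax": 0, "ay": 0, "az": 0},
    {"dx": 0, "dy": 0, "dz": 0, "ax": 0, "ay": 0, "az": 0}
  ],
  "claw": 15
}}

```text
time_s: 39.8
position: [0.4714, -0.1809, 0.0419]
tool_rot: [0.768, 0.641, 0.0, 0.001]
wrist_force: [-0.7, 1.6, 6.4]
width: 0.0314
gripper_force: 41.3
```

>>> {"name": "send_rows", "arguments": {
  "plan": [
    {"dx": 0, "dy": 0, "dz": 0.04, "ax": 0, "ay": 0, "az": 0},
    {"dx": 0.02, "dy": 0.04, "dz": 0.08, "ax": 0, "ay": 0, "az": 0},
    {"dx": 0.06, "dy": 0.12, "dz": 0.08, "ax": 0, "ay": 0, "az": 0},
    {"dx": 0.1, "dy": 0.2, "dz": 0.08, "ax": 0, "ay": 0, "az": 0},
    {"dx": 0.13, "dy": 0.27, "dz": 0.08, "ax": 0, "ay": 0, "az": 0},
    {"dx": 0.146, "dy": 0.297, "dz": 0.06, "ax": 0, "ay": 0, "az": 0},
    {"dx": 0.146, "dy": 0.297, "dz": 0.03, "ax": 0, "ay": 0, "az": 0},
    {"dx": 0.146, "dy": 0.297, "dz": 0.01, "ax": 0, "ay": 0, "az": 0}
  ]
}}

```text
time_s: 40.6
position: [0.5419, -0.0313, 0.0432]
tool_rot: [0.767, 0.641, -0.001, -0.001]
wrist_force: [-0.8, -0.1, -3.1]
width: 0.0318
gripper_force: 40.6
```

>>> {"name": "send_rows", "arguments": {
  "plan": [
    {"dx": 0, "dy": 0, "dz": -0.005, "ax": 0, "ay": 0, "az": 0},
    {"dx": 0, "dy": 0, "dz": -0.01, "ax": 0, "ay": 0, "az": 0},
    {"dx": 0, "dy": 0, "dz": -0.01, "ax": 0, "ay": 0, "az": 0},
    {"dx": 0, "dy": 0, "dz": -0.01, "ax": 0, "ay": 0, "az": 0}
  ]
}}

```text
time_s: 41.0
position: [0.5425, -0.0319, 0.0418]
tool_rot: [0.768, 0.64, -0.0, -0.002]
wrist_force: [-5.8, 4.3, 13.0]
width: 0.0315
gripper_force: 42.4
```

>>> {"name": "send_rows", "arguments": {
  "plan": [
    {"dx": 0, "dy": 0, "dz": 0, "ax": 0, "ay": 0, "az": 0},
    {"dx": 0, "dy": 0, "dz": 0, "ax": 0, "ay": 0, "az": 0},
    {"dx": 0, "dy": 0, "dz": 0, "ax": 0, "ay": 0, "az": 0},
    {"dx": 0, "dy": 0, "dz": 0.04, "ax": 0, "ay": 0, "az": 0},
    {"dx": 0, "dy": 0, "dz": 0.12, "ax": 0, "ay": 0, "az": 0},
    {"dx": 0, "dy": 0, "dz": 0.2, "ax": 0, "ay": 0, "az": 0},
    {"dx": 0, "dy": 0, "dz": 0.3, "ax": 0, "ay": 0, "az": 0},
    {"dx": 0, "dy": 0, "dz": 0.4, "ax": 0, "ay": 0, "az": 0}
  ],
  "claw": 62
}}

```text
time_s: 41.8
position: [0.5424, -0.0319, 0.2409]
tool_rot: [0.768, 0.641, -0.001, -0.001]
wrist_force: [1.4, -0.7, -0.3]
width: 0.062
gripper_force: 0.0
```

>>> {"name": "send_rows", "arguments": {
  "plan": [
    {"dx": -0.184, "dy": -0.69, "dz": 0.06, "ax": 0, "ay": 0, "az": -0.444},
    {"dx": -0.184, "dy": -0.69, "dz": 0.06, "ax": 0, "ay": 0, "az": -0.444},
    {"dx": -0.184, "dy": -0.69, "dz": 0.06, "ax": 0, "ay": 0, "az": -0.444},
    {"dx": -0.184, "dy": -0.69, "dz": 0.06, "ax": 0, "ay": 0, "az": -0.444},
    {"dx": -0.184, "dy": -0.69, "dz": 0.06, "ax": 0, "ay": 0, "az": -0.444},
    {"dx": -0.184, "dy": -0.69, "dz": 0.06, "ax": 0, "ay": 0, "az": -0.444},
    {"dx": -0.184, "dy": -0.69, "dz": 0.06, "ax": 0, "ay": 0, "az": -0.444},
    {"dx": -0.184, "dy": -0.69, "dz": 0.06, "ax": 0, "ay": 0, "az": -0.444}
  ],
  "claw": 85
}}

```text
time_s: 42.6
position: [0.449, -0.3818, 0.2701]
tool_rot: [0.996, 0.09, -0.0, 0.001]
wrist_force: [-0.3, 0.9, -0.2]
width: 0.085
gripper_force: 0.0
```

>>> {"name": "send_rows", "arguments": {
  "plan": [
    {"dx": 0, "dy": 0, "dz": 0, "ax": 0, "ay": 0, "az": -0.047},
    {"dx": 0, "dy": 0, "dz": 0, "ax": 0, "ay": 0, "az": -0.06},
    {"dx": 0, "dy": 0, "dz": 0, "ax": 0, "ay": 0, "az": -0.06}
  ]
}}

```text
time_s: 42.9
position: [0.4506, -0.3771, 0.2693]
tool_rot: [1.0, 0.001, -0.0, -0.0]
wrist_force: [-0.1, 0.8, -0.1]
width: 0.0851
gripper_force: 0.0
```

```bash
python3 - <<'E'
from m import *
for n in('top','side'):
    p,d=cam(n);P=pts(n,d)
    blob(n,p,P,'spray',(0,70,70),(9,255,255),(.38,.52,-.45,-.31),(.185,.21))
    blob(n,p,P,'pot',(3,90,120),(20,255,255),(.49,.58,.11,.195),(.03,.06))
    blob(n,p,P,'tape',(22,120,100),(35,255,255),(.3,.6,-.2,.25),(.05,.07))
st()
E
```

```text
top spray 97 uv 396.4 237.8 med [ 0.4286 -0.3653  0.1987] lo [ 0.417 -0.383  0.187] hi [ 0.468 -0.346  0.202] rect [ 0.4426 -0.3653] [0.038 0.05 ] 88.6
top pot 151 uv 210.9 207.6 med [0.5341 0.1785 0.0419] lo [0.514 0.159 0.035] hi [0.557 0.195 0.047] rect [0.5359 0.1766] [0.049 0.037] 0.1
top tape 118 uv 274.4 203.8 med [ 0.5394 -0.0299  0.0607] lo [ 0.526 -0.058  0.056] hi [ 0.562 -0.002  0.065] rect [ 0.5438 -0.03  ] [0.06  0.031] 80.6
side spray 190 uv 304.4 87.9 med [ 0.4393 -0.3592  0.2004] lo [ 0.415 -0.392  0.186] hi [ 0.463 -0.346  0.205] rect [ 0.4378 -0.3689] [0.05 0.05] 70.2
side pot 252 uv 256.7 258.0 med [0.533  0.1795 0.0433] lo [0.509 0.159 0.034] hi [0.555 0.194 0.046] rect [0.5326 0.1764] [0.037 0.048] 89.6
side tape 82 uv 260.6 192.2 med [ 0.5444 -0.0263  0.0625] lo [ 0.523 -0.056  0.058] hi [ 0.557 -0.002  0.065] rect [ 0.5405 -0.0308] [0.056 0.029] 80.1
('time_s', 43.0) ('position', [0.451, -0.377, 0.27]) ('tool_rot', [1.0, 0.002, -0.0, -0.0]) ('joint_pos', [-0.869, 0.081, 1.777, -0.0, 1.284, 0.699]) ('wrist_force', [0.033, 0.243, -0.742]) ('width', 0.085) ('gripper_force', 0.0)
```

The pot and tape match their start positions. The spray can is at about (.441,-.368), 1 cm from where I thought I had left it, so I'll grasp it there.

>>> {"name": "send_rows", "arguments": {
  "plan": [
    {"dx": -0.019, "dy": 0.018, "dz": 0, "ax": 0, "ay": 0, "az": 0},
    {"dx": -0.019, "dy": 0.018, "dz": 0, "ax": 0, "ay": 0, "az": 0},
    {"dx": -0.019, "dy": 0.018, "dz": -0.06, "ax": 0, "ay": 0, "az": 0},
    {"dx": -0.019, "dy": 0.018, "dz": -0.12, "ax": 0, "ay": 0, "az": 0},
    {"dx": -0.019, "dy": 0.018, "dz": -0.16, "ax": 0, "ay": 0, "az": 0},
    {"dx": -0.019, "dy": 0.018, "dz": -0.183, "ax": 0, "ay": 0, "az": 0},
    {"dx": -0.019, "dy": 0.018, "dz": -0.183, "ax": 0, "ay": 0, "az": 0}
  ]
}}

```text
time_s: 43.7
position: [0.4411, -0.3669, 0.1765]
tool_rot: [1.0, 0.002, -0.001, -0.001]
wrist_force: [-0.6, -0.4, -0.2]
width: 0.0855
gripper_force: 0.0
```

>>> {"name": "send_rows", "arguments": {
  "plan": [
    {"dx": 0, "dy": 0, "dz": 0, "ax": 0, "ay": 0, "az": 0},
    {"dx": 0, "dy": 0, "dz": 0, "ax": 0, "ay": 0, "az": 0},
    {"dx": 0, "dy": 0, "dz": 0, "ax": 0, "ay": 0, "az": 0},
    {"dx": 0, "dy": 0, "dz": 0, "ax": 0, "ay": 0, "az": 0},
    {"dx": 0, "dy": 0, "dz": 0, "ax": 0, "ay": 0, "az": 0},
    {"dx": 0, "dy": 0, "dz": 0, "ax": 0, "ay": 0, "az": 0},
    {"dx": 0, "dy": 0, "dz": 0, "ax": 0, "ay": 0, "az": 0}
  ],
  "claw": 40
}}

```text
time_s: 44.4
position: [0.4425, -0.3689, 0.1807]
tool_rot: [1.0, 0.001, 0.001, 0.002]
wrist_force: [0.4, -0.8, 5.6]
width: 0.0557
gripper_force: 43.1
```

>>> {"name": "send_rows", "arguments": {
  "plan": [
    {"dx": 0, "dy": 0, "dz": 0.06, "ax": 0, "ay": 0, "az": 0},
    {"dx": 0, "dy": 0, "dz": 0.14, "ax": 0, "ay": 0, "az": 0},
    {"dx": 0.01, "dy": 0.06, "dz": 0.18, "ax": 0, "ay": 0, "az": 0},
    {"dx": 0.02, "dy": 0.14, "dz": 0.18, "ax": 0, "ay": 0, "az": 0},
    {"dx": 0.03, "dy": 0.22, "dz": 0.18, "ax": 0, "ay": 0, "az": 0},
    {"dx": 0.04, "dy": 0.3, "dz": 0.18, "ax": 0, "ay": 0, "az": 0},
    {"dx": 0.05, "dy": 0.38, "dz": 0.18, "ax": 0, "ay": 0, "az": 0},
    {"dx": 0.06, "dy": 0.46, "dz": 0.18, "ax": 0, "ay": 0, "az": 0}
  ]
}}

```text
time_s: 45.2
position: [0.4705, -0.1353, 0.2667]
tool_rot: [1.0, 0.001, -0.002, -0.001]
wrist_force: [0.8, 0.6, -3.5]
width: 0.056
gripper_force: 43.3
```

>>> {"name": "send_rows", "arguments": {
  "plan": [
    {"dx": 0.01, "dy": 0.08, "dz": 0, "ax": 0, "ay": 0, "az": 0},
    {"dx": 0.02, "dy": 0.16, "dz": 0, "ax": 0, "ay": 0, "az": 0},
    {"dx": 0.03, "dy": 0.24, "dz": 0, "ax": 0, "ay": 0, "az": 0},
    {"dx": 0.04, "dy": 0.32, "dz": 0, "ax": 0, "ay": 0, "az": 0},
    {"dx": 0.05, "dy": 0.38, "dz": 0, "ax": 0, "ay": 0, "az": 0},
    {"dx": 0.06, "dy": 0.41, "dz": 0, "ax": 0, "ay": 0, "az": 0},
    {"dx": 0.06, "dy": 0.41, "dz": -0.04, "ax": 0, "ay": 0, "az": 0},
    {"dx": 0.06, "dy": 0.41, "dz": -0.08, "ax": 0, "ay": 0, "az": 0}
  ]
}}

```text
time_s: 46.0
position: [0.5007, 0.0685, 0.227]
tool_rot: [1.0, 0.002, -0.001, -0.0]
wrist_force: [0.0, -0.1, -3.4]
width: 0.056
gripper_force: 43.5
```

>>> {"name": "send_rows", "arguments": {
  "plan": [
    {"dx": 0, "dy": 0, "dz": -0.03, "ax": 0, "ay": 0, "az": 0},
    {"dx": 0, "dy": 0, "dz": -0.06, "ax": 0, "ay": 0, "az": 0},
    {"dx": 0, "dy": 0, "dz": -0.08, "ax": 0, "ay": 0, "az": 0},
    {"dx": 0, "dy": 0, "dz": -0.08, "ax": 0, "ay": 0, "az": 0},
    {"dx": 0, "dy": 0, "dz": -0.08, "ax": 0, "ay": 0, "az": 0}
  ]
}}

```text
time_s: 46.5
position: [0.5019, 0.0672, 0.1888]
tool_rot: [1.0, 0.001, 0.0, -0.0]
wrist_force: [0.9, -0.9, -3.5]
width: 0.0562
gripper_force: 43.5
```

```bash
python3 - <<'E'
from m import *
p,d=cam('side');st()
P=pts('side',d)
blob('side',p,P,'white',(0,0,110),(179,60,255),(.44,.56,.03,.13),(.02,.15))
cv2.imwrite('pics/s6.png',cv2.resize(p[120:300,170:390],(733,600),interpolation=cv2.INTER_CUBIC)[:,:,::-1])
E
```

```text
('time_s', 46.55) ('position', [0.502, 0.067, 0.189]) ('tool_rot', [1.0, 0.001, 0.001, 0.0]) ('joint_pos', [-0.067, -0.028, 2.041, 0.0, 1.127, 1.501]) ('wrist_force', [-0.055, -0.165, -2.971]) ('width', 0.057) ('gripper_force', 43.533)
side white 671 uv 273.5 216.5 med [0.5004 0.0862 0.0852] lo [0.478 0.072 0.024] hi [0.529 0.093 0.143] rect [0.5034 0.0812] [0.054 0.025] 1.5
```

View pics/s6.png

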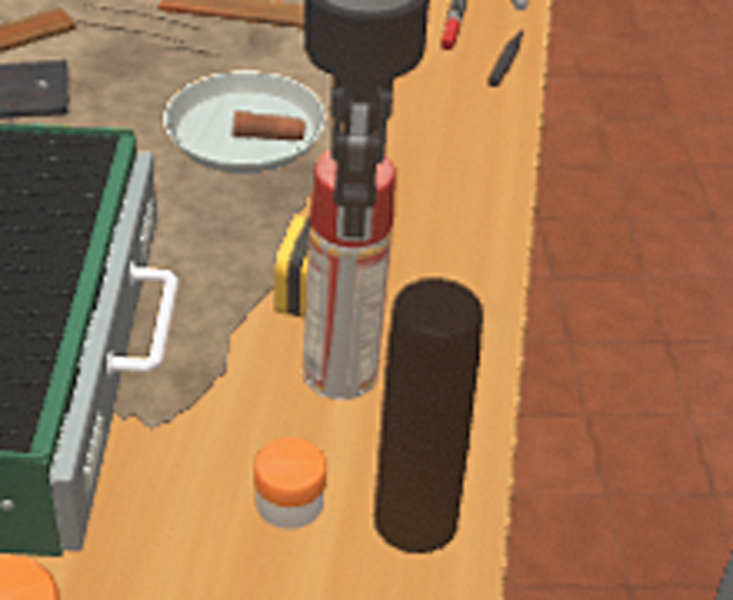

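The picture shows the spray can held upright over its spot at (340,380). The nozzle lies flat in the dish at (268,124), the drawer is shut, and the pot (290,480) and tape (292,265) are back.

>>> {"name": "send_rows", "arguments": {
  "plan": [
    {"dx": 0, "dy": 0, "dz": -0.01, "ax": 0, "ay": 0, "az": 0},
    {"dx": 0, "dy": 0, "dz": -0.016, "ax": 0, "ay": 0, "az": 0},
    {"dx": 0, "dy": 0, "dz": -0.018, "ax": 0, "ay": 0, "az": 0},
    {"dx": 0, "dy": 0, "dz": -0.018, "ax": 0, "ay": 0, "az": 0}
  ]
}}

```text
time_s: 46.95
position: [0.5025, 0.0673, 0.1807]
tool_rot: [1.0, 0.001, 0.001, 0.0]
wrist_force: [-0.1, 0.3, 2.5]
width: 0.0562
gripper_force: 43.6
```

>>> {"name": "send_rows", "arguments": {
  "plan": [
    {"dx": 0, "dy": 0, "dz": 0, "ax": 0, "ay": 0, "az": 0},
    {"dx": 0, "dy": 0, "dz": 0, "ax": 0, "ay": 0, "az": 0},
    {"dx": 0, "dy": 0, "dz": 0, "ax": 0, "ay": 0, "az": 0},
    {"dx": 0, "dy": 0, "dz": 0, "ax": 0, "ay": 0, "az": 0},
    {"dx": 0, "dy": 0, "dz": 0, "ax": 0, "ay": 0, "az": 0},
    {"dx": 0, "dy": 0, "dz": 0.05, "ax": 0, "ay": 0, "az": 0},
    {"dx": 0, "dy": 0, "dz": 0.12, "ax": 0, "ay": 0, "az": 0},
    {"dx": 0, "dy": 0, "dz": 0.2, "ax": 0, "ay": 0, "az": 0}
  ],
  "claw": 85
}}

```text
time_s: 47.75
position: [0.5007, 0.0674, 0.2792]
tool_rot: [1.0, 0.001, -0.002, -0.0]
wrist_force: [1.1, 0.3, -0.4]
width: 0.0849
gripper_force: 0.0
```

>>> {"name": "send_rows", "arguments": {
  "plan": [
    {"dx": 0, "dy": -0.08, "dz": 0.05, "ax": 0, "ay": 0, "az": 0},
    {"dx": 0, "dy": -0.16, "dz": 0.05, "ax": 0, "ay": 0, "az": 0},
    {"dx": 0, "dy": -0.24, "dz": 0.05, "ax": 0, "ay": 0, "az": 0},
    {"dx": 0, "dy": -0.32, "dz": 0.05, "ax": 0, "ay": 0, "az": 0},
    {"dx": 0, "dy": -0.4, "dz": 0.05, "ax": 0, "ay": 0, "az": 0},
    {"dx": 0, "dy": -0.5, "dz": 0.05, "ax": 0, "ay": 0, "az": 0},
    {"dx": 0, "dy": -0.6, "dz": 0.05, "ax": 0, "ay": 0, "az": 0},
    {"dx": 0, "dy": -0.6, "dz": 0.05, "ax": 0, "ay": 0, "az": 0}
  ]
}}

```text
time_s: 48.55
position: [0.501, -0.2377, 0.3041]
tool_rot: [1.0, -0.002, -0.0, 0.001]
wrist_force: [0.9, -0.2, -0.1]
width: 0.0849
gripper_force: 0.0
```

```bash
python3 - <<'E'
from m import *
for n in('top','side'):
    p,d=cam(n);P=pts(n,d)
    blob(n,p,P,'cap',(0,90,80),(9,255,255),(.3,.6,-.2,.25),(.185,.215))
    blob(n,p,P,'pot',(3,90,120),(20,255,255),(.49,.58,.11,.195),(.03,.06))
    blob(n,p,P,'tape',(22,120,100),(35,255,255),(.3,.6,-.2,.25),(.05,.07))
    blob(n,p,P,'nozzle',(0,60,40),(14,255,220),(.53,.66,-.3,-.18),(.015,.06))
    blob(n,p,P,'panel',(0,0,0),(179,255,255),(.64,.675,-.15,.3),(.072,.09))
st()
E
```

```text
top cap 93 uv 245.2 214.2 med [0.5019 0.0548 0.1981] lo [0.483 0.035 0.189] hi [0.533 0.083 0.202] rect [0.5082 0.0602] [0.051 0.051] 88.7
top pot 151 uv 210.9 207.5 med [0.5343 0.1785 0.0418] lo [0.514 0.159 0.035] hi [0.557 0.195 0.046] rect [0.5357 0.1767] [0.036 0.049] 89.6
top tape 118 uv 274.5 204.0 med [ 0.5393 -0.0299  0.0608] lo [ 0.526 -0.06   0.056] hi [ 0.562 -0.002  0.065] rect [ 0.5435 -0.0313] [0.063 0.031] 80.3
top nozzle 104 uv 336.2 188.2 med [ 0.5935 -0.2375  0.026 ] lo [ 0.565 -0.247  0.021] hi [ 0.624 -0.228  0.031] rect [ 0.595  -0.2388] [0.06  0.019] 3.1
top panel 237 uv 233.6 163.9 med [0.6719 0.1119 0.084 ] lo [ 0.667 -0.086  0.073] hi [0.675 0.242 0.089] rect [0.6733 0.0743] [0.008 0.343] 1.0
side cap 388 uv 273.9 173.7 med [0.5058 0.0696 0.2004] lo [0.481 0.039 0.186] hi [0.53  0.086 0.203] rect [0.5057 0.0621] [0.053 0.051] 29.3
side pot 248 uv 256.8 258.0 med [0.5323 0.18   0.0434] lo [0.509 0.16  0.034] hi [0.555 0.194 0.046] rect [0.5325 0.1763] [0.037 0.048] 89.8
side tape 42 uv 256.7 191.5 med [ 0.5516 -0.0276  0.0626] lo [ 0.544 -0.053  0.059] hi [ 0.557 -0.005  0.065] rect [ 0.5511 -0.0303] [0.051 0.008] 79.5
side nozzle 139 uv 249.5 157.1 med [ 0.5926 -0.2335  0.0253] lo [ 0.559 -0.245  0.016] hi [ 0.62  -0.227  0.032] rect [ 0.5898 -0.2369] [0.062 0.021] 3.2
side panel 519 uv 199.9 223.1 med [0.6695 0.1341 0.0858] lo [ 0.664 -0.087  0.073] hi [0.675 0.245 0.089] rect [0.67   0.0724] [0.011 0.349] 0.2
('time_s', 48.65) ('position', [0.501, -0.233, 0.304]) ('tool_rot', [1.0, 0.0, -0.0, -0.001]) ('joint_pos', [-0.62, -0.021, 1.819, 0.0, 1.345, 0.951]) ('wrist_force', [-0.222, 0.663, -0.656]) ('width', 0.085) ('gripper_force', 0.0)
```

All the checks hold: pot and tape are within about 2 mm of their start positions, and the spray can is off by about 8 mm (limit 15). The nozzle is in the dish and the drawer is shut.

```bash
python3 -c "
from workcell import env
print(env.finish_job())"
```

```text
the job is handed in; nothing more can be done
None
```

I handed the job in at about 49 s of simulated time, and the hand-in call returned no verdict: the nozzle is flat in the dish, the drawer is shut with both tips last seen inside (not re-imaged once closed), the pot and tape are within about 2 mm of their start spots, and the spray can is about 8 mm off (limit 15).

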